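# Hang the washed measuring cylinder to drain

## Robot

A 6-joint arm with a two-finger parallel gripper is mounted at the origin on a cart in front of the work surface, level with it; the furniture and walls round the work are solid. World frame = base frame: x ahead of the robot, y to its left, z up, the work surface at z = 0. Lengths are in mm, angles in rad, forces in N, time in s.
With the tool pointing down it reaches from about 225 to 725 mm from the base axis. Payload 3.1 kg.
Tool frame: the origin (TCP) lies midway between the tips of the shut fingers; the grasp point (between the pads) lies 19 mm behind it (manip.pinch_z is the z of the grasp point in the tool frame, in mm); z points along the fingers, x is the direction in which the jaws open and shut, and the axes are right-handed (so a half turn about z gives the same grasp; the last joint's range is limited). The gripper opens to 85 mm and grips with 20 to 120 N. Pads are 22 mm wide; open, the fingers measure 114 mm over their backs; the gripper's body (76 mm by 85 mm) begins 54 mm behind the grasp point. The pads swing forward as they close: fully open they stand 13 mm farther back than shut.
Start: joints at [1.121, 0.048, 0.099, 1.622, 0, 1.443], TCP at [166.051, 498.041, 231.312] pointing down, gripper open.
Joint ranges: [-2.91, 2.91], [-0.99, 1.94], [-1.21, 1.42], [-2.12, 2.29], [-1.49, 1.47], [-3.14, 3.14]. Speed limits (rad/s): [2.79, 2.79, 3.14, 3.14, 3.14, 3.14].

## Interface

Orientations are given as a 3x3 rotation matrix whose columns are the frame's x, y, z axes.
In Python, from cell import manip gives the robot as it stands.
- The arm moves only by the shell command python3 -m crank 'ROWS' [OPENING]. ROWS is JSON, a list of rows, each a list of 2 entries, a list of its own where there are three numbers: the shift along the world's x, y, z in cm, then the turn, a rotation vector about the world's x, y, z in rad. In form: [[[x, y, z], [rx, ry, rz]], ...]. A call has 1 to 12 rows; each row is the pose to reach, as a shift and turn from the pose commanded when the call began; what a row does not reach only later rows make up. A row lasts 1/10 s, in which the tool goes at most 50 mm and 8.59 degrees, less where a joint would pass 70% of its speed; a pose out of reach is approached as far as the arm can. A call with a gripper value outside its range is refused whole. OPENING is the closure, from 0 (fully open) to 1 (shut), set as the call begins (- or left out, the last holds). The fingers move at their own pace and stop on an object; the grip force is fixed at half the most. Time passes only in rows, so rows that repeat a pose let the fingers close. It gives the time, the measured TCP pose, the force and the opening at its end, in the units of the state.
- manip.sense(): the state, without advancing time (a new reading comes with each control period).
- manip.capture(name): name is "scene" or "top" or "wrist"; returns a dict with "pixels" (480x640x3 uint8, red, green, blue), "depth" (480x640 float32, mm along the optical axis (not along the pixel's ray), 0 where there is no reading), "intrinsics" (3x3 intrinsics, pixels), "R" (3x3) and "t" (3): a world point X has camera coordinates R X + t. Camera axes: x right, y down, z forward; pixel columns grow to the right and rows downward; lengths in mm; the calibration is good to about 2 mm. A picture is of the moment at which its call begins.
- manip.hand_in(): hands the job in, once; it reports no verdict.
The state is a dict: "time": time; "joint_pos": joint angles; "joint_vel": joint speeds; "joint_efforts": joint torques, N m; "ee_pos": TCP position; "orientation": TCP orientation; "contact_force": force on the tool from outside, world axes, zero at the start; "moment": the same for the moment, N m; "opening": finger opening in mm.
Only numpy, scipy, OpenCV 4.12 (cv2) and the standard library are available. Lean on these libraries where they do the work, as an engineer would, in place of code of your own. Each camera call takes 0.05 s, during which the arm holds its last target. There are 200 camera calls.

## Task

Hang the washed measuring cylinder, which lies on the rubber mat, upside down on the drying stand to drain, so that its closed end rests on the tip of the peg. Its narrow bore goes only over the slim peg: if one of the two beakers has been hung there, first move that beaker to the free stout peg, so that in the end all three vessels hang mouth down, each on its own peg, the beakers on the stout ones. Set the vessels down on the pegs gently, and leave the two bottles and the tins where they stand.

Things in the scene. Friction and masses are not known exactly. Their poses are not given: they have to be found in the camera images.
- cylinder: the washed measuring cylinder, white plastic tube lying on its side on the mat: 120 mm long, tube 36 mm outside and 28 mm bore, closed end 6 mm thick with a hexagonal foot (46 mm across flats, 10 mm long), at the open mouth a round collar (46 mm, 7 mm long). Lying, its axis is 23 mm above the mat. Origin at the outer centre of the closed foot, z along its axis towards the mouth
- cylinder_floor (a point): centre of the inner floor of the measuring cylinder's bore, 6 mm from its origin: it comes to rest on the peg's tip
- beaker_a: white plastic straight beaker, hanging upside down on one peg of the stand at the start: outside 58 mm, inside 52 mm, 72 mm long, 4 mm thick closed end, a 64 mm round lip over the last 4 mm at the mouth. Origin at the outer centre of the closed end, z along its axis towards the mouth (so z points down while it hangs)
- beaker_b: white plastic straight beaker, hanging upside down on one peg of the stand at the start: outside 58 mm, inside 52 mm, 72 mm long, 4 mm thick closed end, a 64 mm round lip over the last 4 mm at the mouth. Origin at the outer centre of the closed end, z along its axis towards the mouth (so z points down while it hangs); same as the other beaker
- beaker_a_floor (a point): centre of the inner floor of beaker_a, 4 mm from its origin
- beaker_b_floor (a point): centre of the inner floor of beaker_b, 4 mm from its origin
- stand: drying stand, a fixed stainless drip tray 135 x 345 mm with a 19 mm high rim; origin at the centre of its underside, y along its length. It has three places for pegs on its length axis, at y = -115, 0 and +115 mm; the inner floor is 6 mm up
- peg_slim: the slim straight grey push-in peg standing upright in the drying stand; 16 mm in diameter (wider only in its bottom 12 mm, a 48 mm collar), 126 mm tall from its origin, which lies on its axis at the foot, on the tray's floor, z up. It may stand at the middle or either end place of the stand
- peg_stout_1: a stout straight grey push-in peg standing upright in the drying stand; 36 mm in diameter (wider only in its bottom 12 mm, a 48 mm collar), 126 mm tall from its origin, which lies on its axis at the foot, on the tray's floor, z up. It may stand at the middle or either end place of the stand
- peg_stout_2: the other stout straight grey push-in peg standing upright in the drying stand; 36 mm in diameter (wider only in its bottom 12 mm, a 48 mm collar), 126 mm tall from its origin, which lies on its axis at the foot, on the tray's floor, z up. It may stand at the middle or either end place of the stand
- peg_slim_tip (a point): centre of the top of the slim peg, 132 mm above the desk
- peg_stout_1_tip (a point): centre of the top of the one stout peg, 132 mm above the desk
- peg_stout_2_tip (a point): centre of the top of the other stout peg, 132 mm above the desk
- mat: black rubber draining mat, 200 x 150 x 4 mm, fixed on the desk; origin at the centre of its underside
- white_bottle: white capped bottle standing on the desk, 49 mm wide, 88 mm tall, to be left alone; origin under its centre
- tin_stack: stack of four dark tins, 61 mm wide, 61 mm tall, to be left alone; origin under its centre
- syrup_yellow: brown bottle with a yellow cap, 32 mm wide, 80 mm tall, to be left alone; origin under its centre
There are look-alikes about, which are no part of the job. What is shaped like the cylinder but purple is not meant. What is shaped like the beaker_b but red is not meant.

How it is judged:
By the outcome, as a careful person would: the job done as asked, in the order asked, and still so for the second after the job is handed in, with the robot touching nothing.
It also fails if it takes over 64 s, if anything falls off the work surface, if the arm or the gripper's body presses on something with over 40 N, if the wrist force passes 120 N, or if a joint passes its speed limit or range.

## Working session

There is one attempt and no reset: what is moved stays moved. The work goes in short steps, Python scripts to look and compute and a shell command to move; the robot and the scene stay as the last step left them, time stands still between calls to the robot, and variables do not carry over. Pictures are saved under pics/ and viewed, about 8 in all and at most 12, crops included, and the job is handed in when it is done.

```bash
mkdir -p pics; ls
cat > h.py <<'E'
import numpy as np, cv2
from cell import manip
def cap(n,f=None):
    c=manip.capture(n)
    if f: cv2.imwrite('pics/'+f,c['pixels'][:,:,::-1])
    np.savez('/tmp/'+n+'.npz',**{k:np.asarray(v) for k,v in c.items()})
    return c
def world(c,u,v,d):
    K=np.asarray(c['intrinsics']);R=np.asarray(c['R']);t=np.asarray(c['t'])
    p=np.stack([(u-K[0,2])/K[0,0]*d,(v-K[1,2])/K[1,1]*d,d],-1)
    return (p-t)@R
def cloud(c):
    v,u=np.mgrid[0:480,0:640]; return world(c,u,v,c['depth'])
E
python3 - <<'E'
from h import *
for n in('scene','top'):
    c=cap(n,n+'1.png');print(n,np.round(c['R'],3).tolist(),np.round(c['t']),-np.array(c['R']).T@c['t'])
s=manip.sense();print(s);print(manip.pinch_z)
E
```

```text
pics
scene [[0.535, -0.845, -0.014], [-0.374, -0.222, -0.901], [0.758, 0.487, -0.434]] [-246.  311.  966.] [-484.63112003 -608.64414075  696.53185465]
top [[-0.018, -1.0, 0.001], [-0.987, 0.018, -0.16], [0.16, -0.004, -0.987]] [  87.  596. 1406.] [ 364.44430627   81.65553594 1483.10869415]
{'time': 0.1, 'joint_pos': array([1.12120093e+00, 4.86416342e-02, 9.77315528e-02, 1.62198244e+00,
       1.08068103e-05, 1.44297159e+00]), 'joint_vel': array([-0.00091814, -0.00094662,  0.00344801,  0.00174799,  0.00111351,
        0.00092186]), 'joint_efforts': array([ 2.40875859e-03, -3.39851797e+01,  3.20935214e+01,  1.58526428e-02,
       -1.27337685e-04,  1.12423214e-05]), 'ee_pos': array([165.80894412, 497.54757033, 230.24092449]), 'orientation': array([[ 3.16245891e-01,  9.48676809e-01, -9.20741053e-04],
       [ 9.48674981e-01, -3.16247109e-01, -1.88318353e-03],
       [-2.07771424e-03, -2.77934948e-04, -9.99997803e-01]]), 'contact_force': array([-0.0645269 , -0.50111649,  0.34250567]), 'moment': array([-0.01860706,  0.03285326, -0.02656831]), 'opening': 85.13258801389355}
-18.700000000000003
```

View pics/scene1.png

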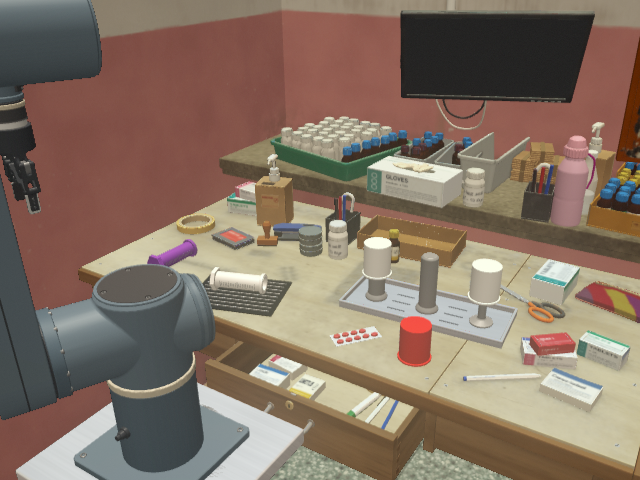

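View pics/top1.png

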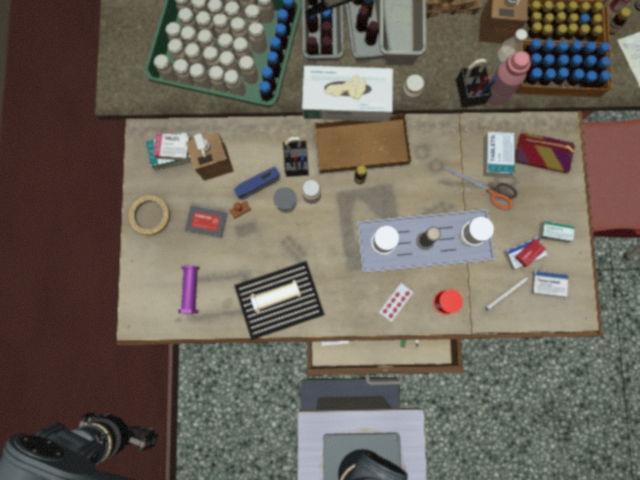

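Scene: the white cylinder lies on the mat at (238,281), and the purple look-alike is at (173,253). The white beakers are at (377,258) and (486,282), and the red look-alike is at (415,340). The free middle peg at (428,283) looks stout. The right peg, (482,315), looks slim, which I'll check in an enlarged crop while measuring.

Run:
```python
from h import *
c=dict(np.load('/tmp/scene.npz')); t=dict(np.load('/tmp/top.npz'))
im=c['pixels'][225:350,190:530,::-1]; cv2.imwrite('pics/crop.png',cv2.resize(im,None,fx=2.3,fy=2.3,interpolation=cv2.INTER_CUBIC))
for n,c,rois in (('top',t,{'bL':(365,215,412,265),'bR':(455,205,500,255),'mid':(417,222,445,250),'cyl':(235,265,320,330)}),('scene',c,{'bL':(355,230,398,305),'bR':(462,255,508,335),'mid':(415,245,443,315),'cyl':(200,262,275,300)})):
    P=cloud(c);px=c['pixels'].astype(int);hsv=cv2.cvtColor(c['pixels'],cv2.COLOR_RGB2HSV)
    for k,(a,b,e,f) in rois.items():
        q=P[b:f,a:e].reshape(-1,3);h=hsv[b:f,a:e].reshape(-1,3);
        if k=='cyl':
            m=(h[:,2]>150)&(h[:,1]<60)&(q[:,2]>15)
            if m.sum()<5: print(n,k,'none');continue
            q=q[m]
            r=cv2.minAreaRect(q[:,:2].astype(np.float32)); pc=np.linalg.svd(q[:,:2]-q[:,:2].mean(0),full_matrices=0)[2][0]
            s=(q[:,:2]-r[0])@pc
            w=[(round(x),round(float(np.percentile(q[(s>=x)&(s<x+8),2],95)),1)if((s>=x)&(s<x+8)).sum()>2 else 0) for x in range(-64,64,8)]
            print(n,k,r,'ax',pc,'zmax',np.percentile(q[:,2],98),w)
        else:
            for lo,hi in((120,300),(50,65),(30,48)):
                m=(q[:,2]>lo)&(q[:,2]<hi)
                if m.sum()>4: qq=q[m];print(n,k,lo,m.sum(),'med',np.median(qq,0).round(1),'min',np.percentile(qq,3,0).round(1),'max',np.percentile(qq,97,0).round(1))
    if n=='top':
        m=(np.abs(P[:,:,2]-19)<8)&(hsv[:,:,1]<70)
        mm=np.zeros_like(m);mm[200:280,345:505]=1;m&=mm
        print('tray',cv2.minAreaRect(P[m][:,:2].astype(np.float32)))
```

```text
top bL 120 464 med [567.5 -65.3 135.6] min [542.8 -89.8 128.3] max [593.6 -39.3 140.5]
top bL 50 12 med [555.6 -42.7  62.9] min [539.9 -81.7  60.8] max [591.6 -35.9  64.5]
top bR 120 481 med [ 585.7 -293.3  135.6] min [ 560.6 -319.1  125.1] max [ 611.2 -267.8  140.8]
top bR 50 15 med [ 564.1 -277.6   63.6] min [ 556.1 -304.7   61.3] max [ 609.8 -266.7   64.8]
top mid 120 174 med [ 576.5 -179.2  130.8] min [ 561.8 -194.4  123. ] max [ 592.4 -164.3  135.7]
top mid 50 20 med [ 566.  -168.    58.1] min [ 560.2 -184.4   50.6] max [ 584.9 -162.4   64.3]
top mid 30 20 med [ 566.5 -166.5   39.6] min [ 560.1 -183.1   31.5] max [ 586.3 -162.8   46.5]
top cyl ((430.32391357421875, 171.1232147216797), (201.03244018554688, 94.68017578125), 78.85289764404297) ax [-0.23541048  0.97189604] zmax 52.92903570046381 [(-64, 0), (-56, 0), (-48, 0), (-40, 0), (-32, 0), (-24, 51.6), (-16, 47.3), (-8, 46.7), (0, 47.6), (8, 48.9), (16, 47.0), (24, 45.9), (32, 47.5), (40, 47.1), (48, 47.0), (56, 48.8)]
tray ((578.1185913085938, -180.73326110839844), (137.65989685058594, 347.5313415527344), 4.471376895904541)
s
[... 453 characters left out ...]
.7]
scene bR 30 66 med [ 580.5 -297.7   39.3] min [ 576.7 -303.5   31.5] max [ 587.1 -289.5   47.5]
scene mid 120 184 med [ 567.8 -184.6  130.3] min [ 557.6 -198.5  121.2] max [ 587.1 -167.4  133.9]
scene mid 50 115 med [ 563.3 -186.9   57.1] min [ 556.7 -198.9   51.4] max [ 579.  -166.6   64.6]
scene mid 30 287 med [ 776.9 -124.7   38. ] min [ 557.8 -198.1   30.7] max [787.5 -63.8  46.8]
scene cyl ((-29.77734375, -164.55813598632812), (1265.099365234375, 126.25731658935547), 38.614463806152344) ax [0.73735903 0.67550105] zmax 52.72317481330464 [(-64, 0), (-56, 0), (-48, 0), (-40, 0), (-32, 0), (-24, 0), (-16, 0), (-8, 0), (0, 0), (8, 0), (16, 0), (24, 0), (32, 0), (40, 0), (48, 0), (56, 0)]
```

View pics/crop.png

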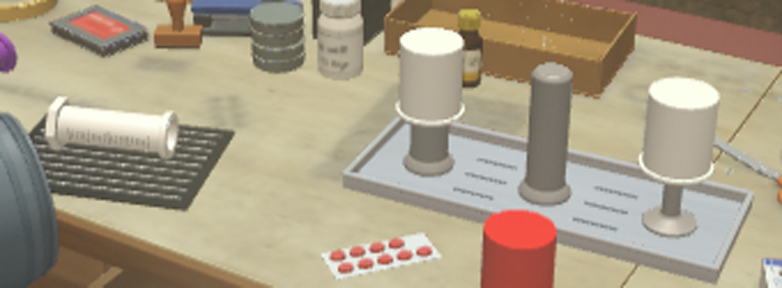

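The crop confirms it: the right beaker (y≈-293) is on the slim peg. The middle peg (577,-180) is stout and free. The cylinder's hex foot is at the +y end and its mouth at the -y end. I'll move over the right beaker.

```bash
python3 -m crank '[[[42,-79.2,-2],[0,0,-1.171]],[[42,-79.2,-2],[0,0,-1.171]],[[42,-79.2,-2],[0,0,-1.171]],[[42,-79.2,-2],[0,0,-1.171]],[[42,-79.2,-2],[0,0,-1.171]],[[42,-79.2,-2],[0,0,-1.171]],[[42,-79.2,-2],[0,0,-1.171]],[[42,-79.2,-2],[0,0,-1.171]],[[42,-79.2,-2],[0,0,-1.171]],[[42,-79.2,-2],[0,0,-1.171]],[[42,-79.2,-2],[0,0,-1.171]],[[42,-79.2,-2],[0,0,-1.171]]]' 0
python3 - <<'E'
from h import *
s=manip.sense();print(s['ee_pos'],s['orientation'],s['joint_pos'])
E
```

```text
time: 1.3
ee_pos: [447.4, -34.0, 217.5]
orientation: [[0.997, 0.077, -0.0], [0.077, -0.997, 0.0], [-0.0, -0.0, -1.0]]
contact_force: [0.8, 1.4, 0.3]
opening: 85.5
[447.3813591  -33.95345361 217.49703156] [[ 9.97007846e-01  7.73002080e-02 -1.82646074e-04]
 [ 7.73002810e-02 -9.97007763e-01  4.33597094e-04]
 [-1.48582408e-04 -4.46418298e-04 -9.99999889e-01]] [-2.25686022e-01 -1.52985306e-01 -1.21141109e-01  1.60291557e+00
  3.81729805e-04  1.26773281e+00]
```

```bash
python3 -m crank '[[[13.86,-26.0,-1.0],[0,0,0]],[[13.86,-26.0,-1.0],[0,0,0]],[[13.86,-26.0,-1.0],[0,0,0]],[[13.86,-26.0,-1.0],[0,0,0]],[[13.86,-26.0,-1.0],[0,0,0]],[[13.86,-26.0,-1.0],[0,0,0]],[[13.86,-26.0,-1.0],[0,0,0]],[[13.86,-26.0,-1.0],[0,0,0]]]'
python3 - <<'E'
from h import *
c=cap('wrist','wrist1.png');P=cloud(c)
print(np.round(c['R'],3),-np.array(c['R']).T@c['t'])
for n,cc in(('wrist',c),('top',cap('top')),('scene',cap('scene'))):
    P=cloud(cc);m=np.isfinite(P[...,2])&(cc['depth']>0)
    for nm,x,y in(('bR',586,-294),('mid',577,-180),('bL',568,-65)):
        k=m&(np.hypot(P[...,0]-x,P[...,1]-y)<45)&(P[...,2]>128)&(P[...,2]<142)
        if k.sum()>50:
            (cx,cy),r=cv2.minEnclosingCircle(P[k][:,:2].astype(np.float32)); print(n,nm,k.sum(),cx,cy,r,P[k].mean(0),np.median(P[k][:,2]))
t=dict(np.load('/tmp/top.npz'));P=cloud(t);hsv=cv2.cvtColor(t['pixels'],cv2.COLOR_RGB2HSV)
k=np.zeros((480,640),bool);k[270:325,240:312]=1
k&=(hsv[...,2]>140)&(hsv[...,1]<90)&(P[...,2]>18)&(P[...,2]<60)
k=cv2.morphologyEx(k.astype(np.uint8),cv2.MORPH_OPEN,np.ones((3,3)))>0
q=P[k];print('cyl',cv2.minAreaRect(q[:,:2].astype(np.float32)),np.percentile(q[:,2],[5,50,95]),k.sum())
E
```

```text
time: 2.1
ee_pos: [585.1, -292.5, 205.1]
orientation: [[0.997, 0.076, -0.004], [0.076, -0.997, 0.003], [-0.004, -0.003, -1.0]]
contact_force: [-0.5, 0.8, 0.3]
opening: 85.7
[[ 0.997  0.077 -0.005]
 [ 0.075 -0.962  0.263]
 [ 0.016 -0.263 -0.965]] [ 580.76700969 -225.61791071  346.80062288]
wrist bR 7738 587.6796264648438 -295.7112121582031 29.084644317626953 [ 587.47212185 -294.21382783  134.82252098] 134.88104750516646
wrist mid 3700 578.489501953125 -181.35916137695312 17.383060455322266 [ 578.50106151 -181.36534946  130.50938609] 130.63239646229343
top bR 449 586.4053344726562 -294.5742492675781 28.80906105041504 [ 585.9072351  -293.81302063  135.67828077] 135.76018323841978
top mid 136 577.1701049804688 -179.8849639892578 17.530879974365234 [ 577.53090829 -179.83560806  131.9558632 ] 131.7276340205668
top bL 446 568.2695922851562 -66.23373413085938 29.402624130249023 [568.28026199 -65.39788614 135.69503925] 135.78594338634
scene bR 431 583.9136352539062 -297.4722595214844 32.48600387573242 [ 579.75979391 -297.86964466  135.27548937] 135.9130151387493
scene mid 122 575.00439453125 -183.65127563476562 19.035266876220703 [ 572.53610018 -183.59007366  131.52175121] 131.62901964153193
scene bL 357 567.834716796875 -67.71258544921875 32.687416076660156 [562.4513868  -69.84569891 135.24951244] 135.9967402040004
cyl ((437.5607604980469, 209.8776397705078), (47.538902282714844, 119.75944519042969), 18.4150390625) [31.29500203 41.8016252  50.21290128] 682
```

View pics/wrist1.png

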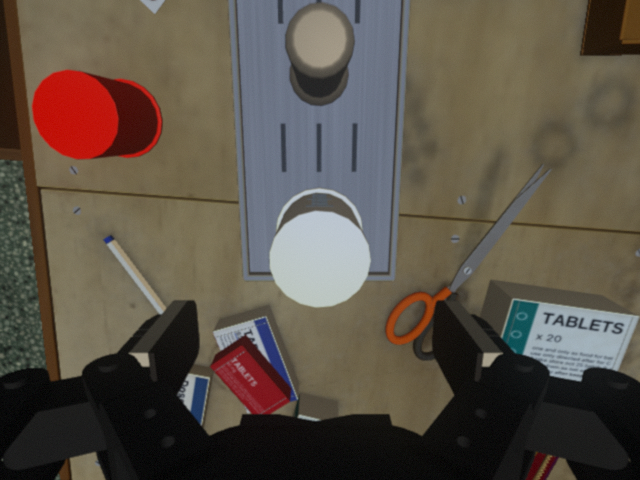

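The wrist view shows the beaker centred between the fingers at (320,258), with the free stout peg at (320,38). I'll descend and grip.

```bash
python3 -c "
from h import *
print(manip.sense()['ee_pos'])"
python3 -m crank '[[[0.1,-0.1,-4],[0,0,0]],[[0.1,-0.1,-8],[0,0,0]],[[0.1,-0.1,-10],[0,0,0]],[[0.1,-0.1,-11.5],[0,0,0]],[[0.1,-0.1,-11.5],[0,0,0]],[[0.1,-0.1,-11.5],[0,0,0]]]' 0
python3 -m crank '[[[0,0,0],[0,0,0]],[[0,0,0],[0,0,0]],[[0,0,0],[0,0,0]],[[0,0,0],[0,0,0]],[[0,0,0],[0,0,0]],[[0,0,0],[0,0,0]],[[0,0,0],[0,0,0]],[[0,0,0],[0,0,0]]]' 1
```

```text
[ 585.46303274 -290.73160936  208.77181362]
time: 2.85
ee_pos: [587.2, -292.7, 94.7]
orientation: [[0.997, 0.079, 0.002], [0.079, -0.997, -0.001], [0.002, 0.001, -1.0]]
contact_force: [-0.2, -0.1, 0.6]
opening: 85.2
time: 3.65
ee_pos: [588.1, -293.7, 95.7]
orientation: [[0.997, 0.078, 0.004], [0.078, -0.997, -0.002], [0.004, 0.002, -1.0]]
contact_force: [0.1, 0.4, 5.4]
opening: 61.6
```

```bash
python3 -m crank '[[[0,0,0],[0,0,0]],[[0,0,0],[0,0,0]],[[0,0,0.5],[0,0,0]],[[0,0,1],[0,0,0]],[[0,0,1.5],[0,0,0]],[[0,0,2],[0,0,0]],[[0,0,2],[0,0,0]]]' 1; python3 -c "
from h import *
c=cap('wrist','wrist2.png');P=cloud(c)
k=(np.hypot(P[...,0]-587,P[...,1]+294)<45)&(P[...,2]>128)&(P[...,2]<190)&(c['pixels'].min(2)>120)
print(P[k].mean(0),np.percentile(P[k][:,2],[5,25,50,75,95]))
s=manip.sense();print(s['ee_pos'],s['contact_force'],s['opening'])"
```

```text
time: 4.35
ee_pos: [587.2, -293.2, 114.0]
orientation: [[0.997, 0.078, 0.001], [0.078, -0.997, -0.001], [0.001, 0.001, -1.0]]
contact_force: [0.3, -0.4, 0.3]
opening: 61.8
[ 587.0325049  -289.73107121  153.02656137] [152.08293257 152.62852472 153.00376491 153.38885219 153.97488101]
[ 586.98095195 -293.10761075  113.43824519] [ 0.78399221 -0.35734747 -1.26903494] 61.82498066265414
```

View pics/wrist2.png

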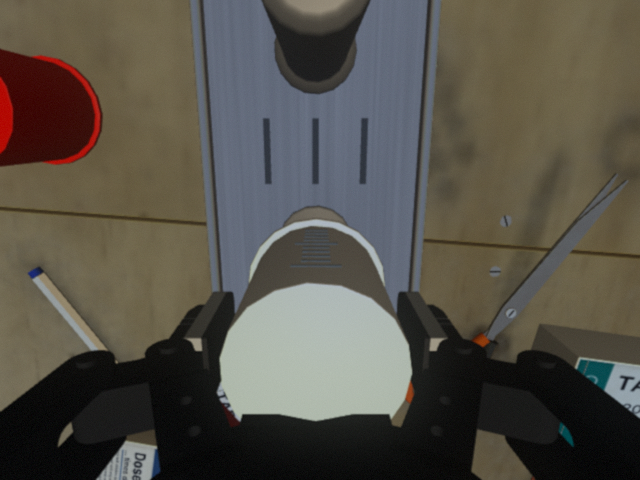

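```bash
python3 -m crank '[[[0,0,3],[0,0,0]],[[0,0,6],[0,0,0]],[[0,0,8],[0,0,0]],[[0,0,8],[0,0,0]],[[-0.2,2.5,8],[0,0,0]],[[-0.5,6,8],[0,0,0]],[[-0.8,9.5,8],[0,0,0]],[[-0.9,11.4,8],[0,0,0]],[[-0.9,11.4,8],[0,0,0]],[[-0.9,11.4,8],[0,0,0]],[[-0.9,11.4,8],[0,0,0]]]' 1; python3 -c "
from h import *
for n in('top','scene','wrist'):
    c=cap(n);P=cloud(c)
    for z0,z1,x,y in((205,240,577,-180),(125,137,586,-294)):
        k=(np.hypot(P[...,0]-x,P[...,1]-y)<45)&(P[...,2]>z0)&(P[...,2]<z1)&(c['pixels'].min(2)>(120 if z0>150 else 30))
        if k.sum()>20:print(n,z0,k.sum(),cv2.minEnclosingCircle(P[k][:,:2].astype(np.float32)),P[k].mean(0),np.median(P[k][:,2]))
s=manip.sense();print(s['ee_pos'],s['contact_force'],s['opening'])"
```

```text
time: 5.5
ee_pos: [577.7, -180.0, 192.3]
orientation: [[0.997, 0.077, -0.0], [0.077, -0.997, -0.001], [-0.001, 0.001, -1.0]]
contact_force: [0.0, -1.2, -1.0]
opening: 61.5
top 205 104 ((573.897216796875, -164.94436645507812), 23.106464385986328) [ 570.97182769 -160.40941565  230.74972113] 231.82973872482802
scene 205 385 ((573.7103881835938, -185.9066925048828), 38.46604919433594) [ 565.69834097 -196.86663818  224.12083247] 226.99537005597153
scene 125 42 ((583.5224609375, -297.2396545410156), 7.937389373779297) [ 582.40703873 -297.26246283  129.20434623] 128.8210292235247
wrist 205 21412 ((577.3102416992188, -171.82913208007812), 35.441287994384766) [ 577.65376642 -176.66114112  231.62980854] 231.61329894242797
[ 577.67970517 -180.08603306  192.60812883] [ 0.94765118  0.80031404 -1.03981109] 62.011346000684924
```

```bash
python3 -m crank '[[[0,0,-2],[0,0,0]],[[0,0,-4],[0,0,0]],[[0,0,-6],[0,0,0]],[[0,0,-7.5],[0,0,0]],[[0,0,-8.5],[0,0,0]],[[0,0,-9],[0,0,0]],[[0,0,-9.2],[0,0,0]],[[0,0,-9.2],[0,0,0]],[[0,0,-9.2],[0,0,0]]]' 1; python3 -m crank '[[[0,0,-0.1],[0,0,0]],[[0,0,-0.2],[0,0,0]],[[0,0,-0.3],[0,0,0]],[[0,0,-0.3],[0,0,0]]]' 1
```

```text
time: 6.55
ee_pos: [578.3, -179.2, 102.0]
orientation: [[0.997, 0.078, 0.002], [0.078, -0.997, -0.001], [0.002, 0.001, -1.0]]
contact_force: [-0.6, -0.5, 0.0]
opening: 62.1
time: 6.95
ee_pos: [577.6, -178.8, 97.7]
orientation: [[0.997, 0.078, -0.0], [0.078, -0.997, 0.0], [-0.0, -0.0, -1.0]]
contact_force: [0.5, 0.1, -0.3]
opening: 61.7
```

```bash
python3 -m crank '[[[0,0,-0.05],[0,0,0]],[[0,0,-0.1],[0,0,0]],[[0,0,-0.1],[0,0,0]]]' 1;python3 -m crank '[[[0,0,-0.05],[0,0,0]],[[0,0,-0.1],[0,0,0]],[[0,0,-0.1],[0,0,0]]]' 1
```

```text
time: 7.25
ee_pos: [577.6, -178.9, 96.8]
orientation: [[0.997, 0.078, -0.0], [0.078, -0.997, 0.0], [-0.0, -0.0, -1.0]]
contact_force: [0.7, -0.1, 0.3]
opening: 61.9
time: 7.55
ee_pos: [577.7, -178.9, 95.9]
orientation: [[0.997, 0.078, 0.0], [0.078, -0.997, -0.0], [0.0, 0.0, -1.0]]
contact_force: [-0.2, -0.1, -0.8]
opening: 61.5
```

```bash
python3 -m crank '[[[0,0,-0.05],[0,0,0]],[[0,0,-0.1],[0,0,0]],[[0,0,-0.1],[0,0,0]]]' 1;python3 -m crank '[[[0,0,-0.05],[0,0,0]],[[0,0,-0.1],[0,0,0]],[[0,0,-0.1],[0,0,0]]]' 1; python3 -c "
from h import *
c=cap('wrist');P=cloud(c)
k=(np.hypot(P[...,0]-577,P[...,1]+180)<40)&(P[...,2]>125)&(P[...,2]<145)&(c['pixels'].min(2)>120)
print(np.median(P[k],0)); print(manip.sense()['contact_force'])"
```

```text
time: 7.85
ee_pos: [577.7, -178.9, 95.9]
orientation: [[0.997, 0.078, 0.001], [0.078, -0.997, -0.0], [0.001, 0.0, -1.0]]
contact_force: [-1.4, 0.9, 5.1]
opening: 61.8
time: 8.15
ee_pos: [577.8, -178.9, 95.9]
orientation: [[0.997, 0.078, 0.001], [0.078, -0.997, -0.001], [0.001, 0.001, -1.0]]
contact_force: [-3.9, 1.6, 7.5]
opening: 61.2
[ 577.54474452 -175.38556102  134.93982766]
[-4.59930089  0.70005841  7.99019477]
```

Contact is made at about 5–8 N. I'll release and raise.

```bash
python3 -m crank '[[[0,0,0.1],[0,0,0]],[[0,0,0.1],[0,0,0]],[[0,0,0.1],[0,0,0]],[[0,0,0.1],[0,0,0]],[[0,0,0.1],[0,0,0]],[[0,0,0.1],[0,0,0]],[[0,0,3],[0,0,0]],[[0,0,7],[0,0,0]],[[0,0,11],[0,0,0]],[[0,0,11],[0,0,0]]]' 0; python3 -c "
from h import *
for n in('top','wrist'):
    c=cap(n,n+'3.png');P=cloud(c)
    for z0,z1,x,y in((130,142,577,-180),(120,137,586,-294)):
        k=(np.hypot(P[...,0]-x,P[...,1]-y)<45)&(P[...,2]>z0)&(P[...,2]<z1)
        if k.sum()>5:print(n,z0,k.sum(),cv2.minEnclosingCircle(P[k][:,:2].astype(np.float32)),P[k].mean(0),np.median(P[k][:,2]))
s=manip.sense();print(s['ee_pos'],s['contact_force'],s['opening'],s['joint_pos'])
t=c=dict(np.load('/tmp/top.npz'));P=cloud(t);hsv=cv2.cvtColor(t['pixels'],cv2.COLOR_RGB2HSV)
k=np.zeros((480,640),bool);k[265:330,235:320]=1
k&=(hsv[...,2]>140)&(hsv[...,1]<90)&(P[...,2]>12)&(P[...,2]<60)
k=cv2.morphologyEx(k.astype(np.uint8),cv2.MORPH_OPEN,np.ones((3,3)))>0
q=P[k];r=cv2.minAreaRect(q[:,:2].astype(np.float32));print('cyl',r,k.sum())
a=np.deg2rad(r[2]+90);d=np.array([np.cos(a),np.sin(a)]);s=(q[:,:2]-r[0])@d;w=(q[:,:2]-r[0])@[-d[1],d[0]]
for x in range(-60,60,6):
    m=(s>=x)&(s<x+6)
    if m.sum()>3:print(x,np.percentile(w[m],[5,95]).round(1),np.percentile(q[m,2],95).round(1))
print(d)
E
E
```

```text
bash: unexpected EOF while looking for matching `"'
```

```bash
sleep 1; ls pics
```

```text
crop.png
scene1.png
top1.png
wrist1.png
wrist2.png
```

```bash
python3 -m crank '[[[0,0,0.1],[0,0,0]],[[0,0,0.1],[0,0,0]],[[0,0,0.1],[0,0,0]],[[0,0,0.1],[0,0,0]],[[0,0,0.1],[0,0,0]],[[0,0,0.1],[0,0,0]],[[0,0,3],[0,0,0]],[[0,0,7],[0,0,0]],[[0,0,11],[0,0,0]],[[0,0,11],[0,0,0]]]' 0
python3 - <<'E'
from h import *
for n in('top','wrist'):
    c=cap(n,n+'3.png');P=cloud(c)
    for z0,z1,x,y in((130,142,577,-180),(120,137,586,-294)):
        k=(np.hypot(P[...,0]-x,P[...,1]-y)<45)&(P[...,2]>z0)&(P[...,2]<z1)
        if k.sum()>5:print(n,z0,k.sum(),cv2.minEnclosingCircle(P[k][:,:2].astype(np.float32)),P[k].mean(0),np.median(P[k][:,2]))
s=manip.sense();print(s['ee_pos'],s['contact_force'],s['opening'],s['joint_pos'])
t=dict(np.load('/tmp/top.npz'));P=cloud(t);hsv=cv2.cvtColor(t['pixels'],cv2.COLOR_RGB2HSV)
k=np.zeros((480,640),bool);k[265:330,235:320]=1
k&=(hsv[...,2]>140)&(hsv[...,1]<90)&(P[...,2]>12)&(P[...,2]<60)
k=cv2.morphologyEx(k.astype(np.uint8),cv2.MORPH_OPEN,np.ones((3,3)))>0
q=P[k];r=cv2.minAreaRect(q[:,:2].astype(np.float32));print('cyl',r,k.sum())
a=np.deg2rad(r[2]+90);d=np.array([np.cos(a),np.sin(a)]);s=(q[:,:2]-r[0])@d;w=(q[:,:2]-r[0])@[-d[1],d[0]]
for x in range(-60,60,6):
    m=(s>=x)&(s<x+6)
    if m.sum()>3:print(x,np.percentile(w[m],[5,95]).round(1),np.percentile(q[m,2],95).round(1))
print(d)
E
```

```text
time: 9.2
ee_pos: [580.9, -180.3, 211.9]
orientation: [[0.997, 0.078, 0.012], [0.078, -0.997, -0.005], [0.012, 0.006, -1.0]]
contact_force: [1.5, -0.4, 1.5]
opening: 85.4
top 130 314 ((576.6932983398438, -175.3271026611328), 28.697311401367188) [ 577.0195261  -173.55158651  135.65351815] 135.84648988510864
wrist 130 7525 ((577.995361328125, -181.0578155517578), 29.068925857543945) [ 577.94637919 -179.83337849  134.8700035 ] 134.89162240940274
wrist 120 469 ((587.80810546875, -294.6977233886719), 8.363385200500488) [ 587.39737538 -291.78422755  127.34362956] 127.97359393863714
[ 578.72452283 -179.36959056  205.8090488 ] [-0.89368356 -0.16627426 -1.53379239] 85.03156482035732 [-4.11176656e-01  2.53231002e-01  2.77436572e-01  1.59106108e+00
 -3.16775474e-05  1.08164349e+00]
cyl ((437.8941955566406, 209.9480743408203), (47.30051040649414, 119.60639190673828), 18.36054229736328) 687
-60 [-20.5  15.5] 52.9
-54 [-17.7  14.1] 47.8
-48 [-16.8  13.4] 47.1
-42 [-16.4  13.4] 48.6
-36 [-16.4  13.4] 47.4
-30 [-17.4  13.7] 46.9
-24 [-14.6  14.3] 47.0
-18 [-15.4  14.1] 48.6
-12 [-17.4  13.6] 47.3
-6 [-16.3  13.4] 48.2
0 [-17.1  14.2] 49.1
6 [-16.4  14.8] 47.3
12 [-16.1  14.3] 47.1
18 [-15.5  14. ] 47.1
24 [-16.8  14.7] 45.8
30 [-16.8  14.2] 48.1
36 [-15.4  15. ] 49.1
42 [-14.4  14.8] 47.4
48 [-18.   21.5] 53.7
54 [-20.7  20. ] 55.9
[-0.3149955   0.94909316]
```

Beaker moved: it is upright on the middle stout peg with its top at about 135. The slim peg is at about (587,-294.7). The cylinder's centre is (437.9,209.9) and its foot end points along (-0.315,0.949). I'll grasp near the foot with the fingers tilted 30° toward the mouth and the tool yaw near -161.6°, going the long way round.

```bash
python3 -m crank '[[[-2,5,1.5],[0,0,0.15]],[[-4,9.5,1.5],[0,0,0.3]],[[-6,14,1.5],[0,0,0.45]],[[-7.9,18,1.5],[0,0,0.6]],[[-7.9,22,1.5],[0,0,0.75]],[[-7.9,22,1.5],[0,0,0.9]],[[-7.9,22,1.5],[0,0,1.05]],[[-7.9,22,1.5],[0,0,1.2]],[[-7.9,22,1.5],[0,0,1.35]],[[-7.9,22,1.5],[0,0,1.5]],[[-7.9,22,1.5],[0,0,1.65]],[[-7.9,22,1.5],[0,0,1.69]]]' 0; python3 -c "
from h import *
s=manip.sense();print(s['joint_pos'],s['ee_pos']);R=s['orientation'];print(np.degrees(np.arctan2(R[1,0],R[0,0])))"
```

```text
time: 10.5
ee_pos: [497.5, 41.2, 216.4]
orientation: [[-0.199, 0.98, -0.004], [0.98, 0.199, 0.0], [0.001, -0.004, -1.0]]
contact_force: [0.8, 0.6, -0.3]
opening: 85.3
[-5.18598879e-02 -1.75252828e-02  3.27854286e-03  1.59586026e+00
 -7.81413551e-06 -2.52565025e-01] [497.4886474   41.16473644 216.42167061]
101.49943325421188
```

```bash
python3 -m crank '[[[-2,5,-2],[0,0,0.15]],[[-4,9.5,-4],[0,0,0.3]],[[-6,14,-6],[0,0,0.45]],[[-7.8,18,-8],[0,0,0.6]],[[-7.8,22.6,-8],[0,0,0.75]],[[-7.8,22.6,-8],[0,0,0.9]],[[-7.8,22.6,-8],[0,0,1.05]],[[-7.8,22.6,-8],[0,0,1.2]],[[-7.8,22.6,-8],[0,0,1.35]],[[-7.8,22.6,-8],[0,0,1.5]],[[-7.8,22.6,-8],[0,0,1.65]],[[-7.8,22.6,-8],[0,0,1.69]]]' 0; python3 -m crank '[[[0,0,0],[-0.142,-0.047,0]],[[0,0,0],[-0.284,-0.094,0]],[[0,0,0],[-0.426,-0.141,0]],[[0,0,0],[-0.497,-0.165,0]],[[0,0,0],[-0.497,-0.165,0]],[[0,0,0],[-0.497,-0.165,0]]]'
python3 - <<'E'
from h import *
c=cap('wrist','wrist4.png');P=cloud(c);px=c['pixels']
s=manip.sense();print(s['joint_pos'],s['ee_pos'],s['orientation'].round(3))
hsv=cv2.cvtColor(px,cv2.COLOR_RGB2HSV)
k=(np.hypot(P[...,0]-438,P[...,1]-210)<75)&(P[...,2]>16)&(P[...,2]<58)&(hsv[...,2]>130)&(hsv[...,1]<70)
k=cv2.morphologyEx(k.astype(np.uint8),cv2.MORPH_OPEN,np.ones((5,5)))>0
q=P[k];r=cv2.minAreaRect(q[:,:2].astype(np.float32));print(r,k.sum(),np.percentile(q[:,2],[5,50,95]))
a=np.deg2rad(r[2]+90);d=np.array([np.cos(a),np.sin(a)])
sx=(q[:,:2]-r[0])@d;w=(q[:,:2]-r[0])@[-d[1],d[0]]
for x in range(-64,64,8):
    m=(sx>=x)&(sx<x+8)
    if m.sum()>3:print(x,np.percentile(w[m],[2,98]).round(1),np.percentile(q[m,2],95).round(1))
print(d)
E
```

```text
time: 11.7
ee_pos: [419.2, 266.5, 136.4]
orientation: [[-0.949, -0.315, -0.004], [-0.315, 0.949, -0.002], [0.004, -0.0, -1.0]]
contact_force: [0.2, -0.1, 0.3]
opening: 85.5
time: 12.3
ee_pos: [419.7, 266.7, 137.1]
orientation: [[-0.95, -0.271, 0.155], [-0.312, 0.822, -0.476], [0.001, -0.5, -0.866]]
contact_force: [0.1, 0.4, -0.2]
opening: 85.7
[ 0.72211368  0.21052547  0.00293267  1.58658309 -0.47727571 -1.11054107] [420.3566141  266.39763562 138.11843331] [[-0.95  -0.269  0.156]
 [-0.311  0.823 -0.475]
 [-0.    -0.5   -0.866]]
((440.9462890625, 210.81170654296875), (50.862796783447266, 120.3152084350586), 20.929059982299805) 9055 [32.26556018 41.6336062  48.55145852]
-64 [-17.5  20.5] 48.2
-56 [-14.8  20.6] 47.8
-48 [-14.8  18.3] 43.4
-40 [-14.5  18.2] 43.7
-32 [-15.2  17.9] 43.5
-24 [-15.2  17.6] 43.6
-16 [-15.3  16.9] 43.6
-8 [-16.1  17. ] 43.6
0 [-15.8  16.8] 43.8
8 [-16.2  16.8] 43.8
16 [-16.2  16.5] 43.8
24 [-16.6  16. ] 44.0
32 [-16.7  16.2] 44.0
40 [-17.   15.7] 44.1
48 [-24.4  23.8] 49.8
56 [-24.   24.1] 49.7
[-0.35721177  0.93402342]
```

View pics/wrist4.png

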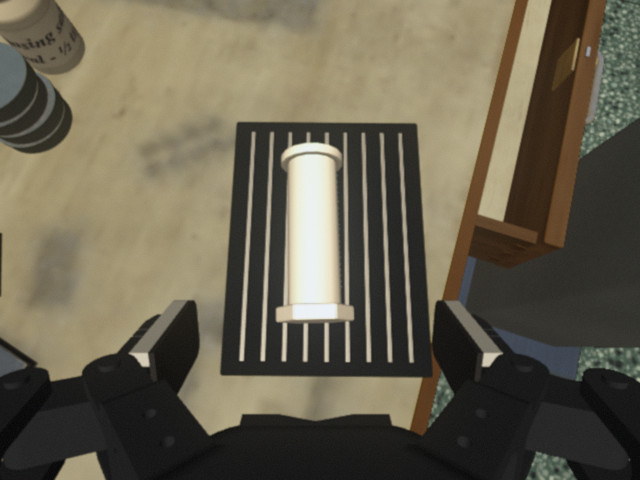

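The view shows the foot at (315,314), the mouth at (312,155), and the jaws straddling along the axis. I'll descend.

```bash
python3 -m crank '[[[0.5,-1.3,-4],[0,0,0]],[[0.9,-2.6,-8],[0,0,0]],[[1.4,-4,-11],[0,0,0]],[[1.4,-4.1,-12],[0,0,0]],[[1.4,-4.1,-12],[0,0,0]],[[1.4,-4.1,-12],[0,0,0]],[[1.4,-4.1,-12],[0,0,0]]]'
```

```text
time: 13.05
ee_pos: [436.4, 227.6, 21.3]
orientation: [[-0.95, -0.267, 0.161], [-0.312, 0.825, -0.472], [-0.007, -0.499, -0.867]]
contact_force: [0.3, -0.3, 0.3]
opening: 85.6
```

```bash
python3 -m crank '[[[-0.1,-0.2,-0.6],[0,0,0]],[[-0.1,-0.2,-1.1],[0,0,0]],[[-0.1,-0.2,-1.1],[0,0,0]],[[-0.1,-0.2,-1.1],[0,0,0]]]';python3 -m crank '[[[0,0,0],[0,0,0]],[[0,0,0],[0,0,0]],[[0,0,0],[0,0,0]],[[0,0,0],[0,0,0]],[[0,0,0],[0,0,0]],[[0,0,0],[0,0,0]],[[0,0,0],[0,0,0]],[[0,0,0],[0,0,0]],[[0,0,0],[0,0,0]],[[0,0,0],[0,0,0]]]' 1
```

```text
time: 13.45
ee_pos: [433.4, 224.1, 7.6]
orientation: [[-0.95, -0.269, 0.157], [-0.312, 0.823, -0.475], [-0.001, -0.5, -0.866]]
contact_force: [-0.6, -0.3, -0.1]
opening: 85.1
time: 14.45
ee_pos: [434.1, 224.4, 8.4]
orientation: [[-0.95, -0.269, 0.158], [-0.312, 0.823, -0.474], [-0.003, -0.5, -0.866]]
contact_force: [0.4, 2.1, 4.7]
opening: 45.0
```

```bash
python3 -m crank '[[[0,0,0.2],[0,0,0]],[[0,0,0.2],[0,0,0]],[[0,0,0.2],[0,0,0]]]' 1; python3 -c "
from h import *
c=cap('wrist','wrist5.png');print(manip.sense()['opening'])"
```

```text
time: 14.75
ee_pos: [433.0, 223.5, 9.0]
orientation: [[-0.95, -0.269, 0.156], [-0.311, 0.823, -0.475], [-0.0, -0.5, -0.866]]
contact_force: [1.0, 0.3, -0.4]
opening: 45.4
44.96896237328907
```

View pics/wrist5.png

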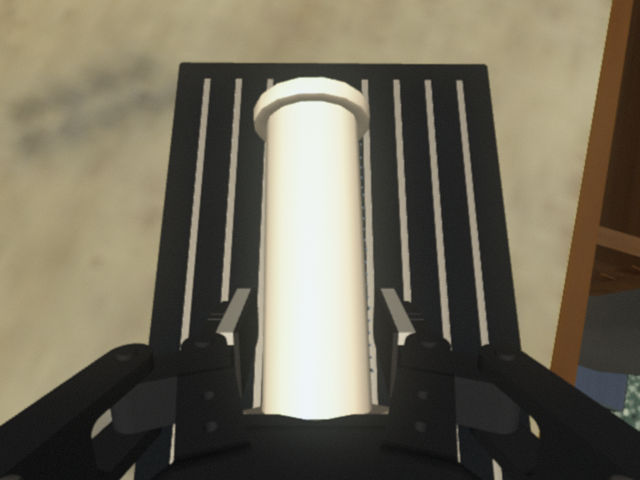

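The pads (235,315)/(397,315) don't touch the tube. Their rear edges have caught the 46 mm hex foot (opening 45). I'll open, shift 18 mm toward the mouth, and regrip.

```bash
python3 -m crank '[[[0,0,0],[0,0,0]],[[0,0,0],[0,0,0]],[[0,0,0],[0,0,0]],[[0.1,-0.4,0],[0,0,0]],[[0.3,-0.9,0],[0,0,0]],[[0.57,-1.71,0],[0,0,0]],[[0.57,-1.71,0],[0,0,0]],[[0.57,-1.71,0],[0,0,0]]]' 0.5;python3 -m crank '[[[0,0,0],[0,0,0]],[[0,0,0],[0,0,0]],[[0,0,0],[0,0,0]],[[0,0,0],[0,0,0]],[[0,0,0],[0,0,0]],[[0,0,0],[0,0,0]],[[0,0,0],[0,0,0]],[[0,0,0],[0,0,0]],[[0,0,0],[0,0,0]],[[0,0,0],[0,0,0]]]' 1
```

```text
time: 15.6
ee_pos: [439.4, 206.5, 9.9]
orientation: [[-0.95, -0.268, 0.157], [-0.311, 0.824, -0.475], [-0.002, -0.5, -0.866]]
contact_force: [0.2, -0.4, -1.1]
opening: 45.2
time: 16.6
ee_pos: [439.4, 207.0, 10.0]
orientation: [[-0.95, -0.269, 0.158], [-0.312, 0.823, -0.475], [-0.002, -0.5, -0.866]]
contact_force: [0.2, 0.0, -0.6]
opening: 44.9
```

```bash
python3 -m crank '[[[0,0,0],[0,0,0]],[[0,0,0],[0,0,0]],[[0,0,0],[0,0,0]],[[0,0,0],[0,0,0]],[[0,0,0],[0,0,0]],[[0,0,0],[0,0,0]]]' 0
cat > cyl.py <<'E'
from h import *
c=cap('wrist','wrist6.png');P=cloud(c);px=c['pixels']
hsv=cv2.cvtColor(px,cv2.COLOR_RGB2HSV)
k=(np.hypot(P[...,0]-438,P[...,1]-200)<100)&(P[...,2]>16)&(P[...,2]<58)&(hsv[...,2]>130)&(hsv[...,1]<70)
k=cv2.morphologyEx(k.astype(np.uint8),cv2.MORPH_OPEN,np.ones((5,5)))
n,l,st,_=cv2.connectedComponentsWithStats(k);k=l==1+st[1:,4].argmax()
q=P[k];m=np.array([.32,-.947]);s=q[:,:2]@m;print('s range',np.percentile(s,[0.5,99.5]),'expected mouth s',np.array([437.9,209.9])@m+60)
sn=manip.sense();print('grasp s',(sn['ee_pos']-23*sn['orientation'][:,2])[:2]@m,sn['opening'])
n=np.array([.947,.32])
for a in np.arange(s.min(),s.max(),10):
    z=(s>=a)&(s<a+10);w=q[z][:,:2]@n;print(round(a),np.percentile(w,[2,98]).round(1),np.percentile(q[z,2],95).round(1))
print('tool w',sn['ee_pos'][:2]@n)
E
python3 cyl.py
```

```text
time: 17.2
ee_pos: [439.4, 207.0, 10.0]
orientation: [[-0.95, -0.269, 0.158], [-0.312, 0.823, -0.475], [-0.002, -0.5, -0.866]]
contact_force: [0.4, -0.1, -0.0]
opening: 85.5
s range [-89.33660479  12.82834734] expected mouth s 1.3526999999999916
grasp s -66.90695318379342 85.31388139045053
-90 [466.5 499. ] 44.1
-80 [466.6 499.1] 44.0
-70 [466.7 499. ] 44.0
-60 [466.8 499.2] 43.9
-50 [467.  499.6] 43.8
-40 [466.9 499.4] 43.8
-30 [467.2 499.7] 43.7
-20 [467.2 499.8] 43.6
-10 [467.4 499.9] 43.5
0 [467.4 500.1] 43.5
10 [467.2 500.5] 43.4
tool w 482.344647640351
```

The partly open jaws had dragged the cylinder with them. It is still lying in the same attitude, 18 mm further along. I'll shift 20 mm with the jaws fully open and then close.

```bash
python3 -m crank '[[[0.2,-0.6,0],[0,0,0]],[[0.4,-1.3,0],[0,0,0]],[[0.64,-1.9,0],[0,0,0]],[[0.64,-1.9,0],[0,0,0]],[[0.64,-1.9,0],[0,0,0]]]' 0;python3 -m crank '[[[0,0,0],[0,0,0]],[[0,0,0],[0,0,0]],[[0,0,0],[0,0,0]],[[0,0,0],[0,0,0]],[[0,0,0],[0,0,0]],[[0,0,0],[0,0,0]],[[0,0,0],[0,0,0]],[[0,0,0],[0,0,0]],[[0,0,0],[0,0,0]],[[0,0,0],[0,0,0]]]' 1; python3 cyl.py
```

```text
time: 17.75
ee_pos: [445.8, 187.6, 9.9]
orientation: [[-0.95, -0.268, 0.157], [-0.311, 0.823, -0.475], [-0.002, -0.5, -0.866]]
contact_force: [-0.2, 0.7, -1.5]
opening: 85.3
time: 18.75
ee_pos: [446.2, 188.3, 10.3]
orientation: [[-0.95, -0.269, 0.158], [-0.312, 0.823, -0.474], [-0.003, -0.5, -0.866]]
contact_force: [-0.8, 3.0, 4.6]
opening: 45.1
s range [-69.72056807  13.05415296] expected mouth s 1.3526999999999916
grasp s -47.070822259414996 44.65256079103686
-71 [467.  499.5] 44.0
-61 [467.1 499.4] 43.9
-51 [467.2 499.5] 43.8
-41 [467.1 499.7] 43.7
-31 [467.2 499.6] 43.7
-21 [467.3 499.8] 43.6
-11 [467.4 499.7] 43.5
-1 [467.3 499.7] 43.5
9 [467.6 499.9] 43.4
tool w 482.78523573266784
```

View pics/wrist6.png

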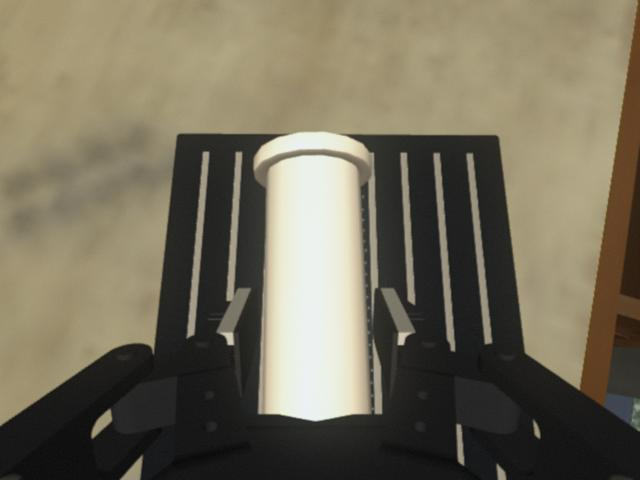

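The opening is still 45, with a visible gap either side of the tube and a 4.6 N upward force. The fingertips swing forward as they close and are catching on the mat. I'll back off along the tool axis.

```bash
python3 -m crank '[[[-0.07,0.2,0.35],[0,0,0]],[[-0.13,0.4,0.7],[0,0,0]],[[-0.13,0.4,0.7],[0,0,0]],[[-0.13,0.4,0.7],[0,0,0]],[[-0.13,0.4,0.7],[0,0,0]]]' 1; python3 -c "
from h import *
s=manip.sense();print(s['opening'],s['contact_force'],s['moment'])"
```

```text
time: 19.3
ee_pos: [444.2, 191.7, 16.5]
orientation: [[-0.95, -0.269, 0.157], [-0.312, 0.823, -0.475], [-0.001, -0.5, -0.866]]
contact_force: [0.4, -0.4, -0.3]
opening: 45.1
45.05418803353802 [ 0.37556533 -0.41930569 -0.32784785] [0.54446466 0.25009018 0.02821718]
```

```bash
python3 cyl.py
```

```text
s range [-73.57375121   9.2041916 ] expected mouth s 1.3526999999999916
grasp s -50.9207253828523 44.83514241015188
-75 [466.4 498.7] 50.1
-65 [466.5 498.7] 50.0
-55 [466.4 498.7] 50.0
-45 [466.5 498.9] 49.9
-35 [466.6 498.9] 49.9
-25 [466.6 499.1] 49.8
-15 [466.7 498.9] 49.7
-5 [466.8 498.7] 49.6
5 [466.9 498.7] 49.7
tool w 482.0293383517569
```

The tube did rise 6.3 mm with the tool, so it is gripped and the opening reading is simply biased. I'll lift, take out the tilt, and travel.

```bash
python3 -m crank '[[[0,0,1.5],[0,0,0]],[[0,0,4],[0,0,0]],[[0,0,7],[0,0,0]],[[0,0,10.5],[0.1,0.033,0]],[[0,0,14],[0.2,0.065,0]],[[0,0,17.5],[0.3,0.098,0]],[[0,0,21],[0.4,0.131,0]],[[0,0,24],[0.497,0.163,0]],[[0,0,26],[0.497,0.163,0]],[[0,0,26],[0.497,0.163,0]],[[0,0,26],[0.497,0.163,0]]]' 1; python3 -m crank '[[[0.5,-3,0],[0,0,-0.12]],[[1,-7,0],[0,0,-0.24]],[[1.5,-11,0],[0,0,-0.36]],[[2,-15,0],[0,0,-0.48]],[[2.5,-19,0],[0,0,-0.6]],[[2.5,-23,0],[0,0,-0.72]],[[2.5,-27,0],[0,0,-0.84]],[[3,-31,0],[0,0,-0.96]],[[3,-34,0],[0,0,-1.04]],[[3,-34,0],[0,0,-1.04]],[[3,-34,0],[0,0,-1.04]]]' 1
python3 -c "
from h import *
s=manip.sense();print(s['joint_pos'],s['opening'])"
```

```text
time: 20.45
ee_pos: [444.6, 191.9, 277.4]
orientation: [[-0.951, -0.311, 0.003], [-0.311, 0.951, -0.0], [-0.003, -0.001, -1.0]]
contact_force: [-0.1, 0.6, -1.9]
opening: 44.9
time: 21.55
ee_pos: [473.6, -147.4, 274.7]
orientation: [[-0.749, 0.662, -0.003], [0.662, 0.749, 0.001], [0.003, -0.002, -1.0]]
contact_force: [0.3, -0.6, -0.1]
opening: 45.0
[-4.36545389e-01 -8.35289484e-03  1.28854943e-01  1.71102776e+00
 -8.29937885e-04 -1.28354963e+00] 44.97421433254809
```

```bash
python3 -m crank '[[[1,-3,0],[0,0,-0.12]],[[2,-6,0],[0,0,-0.24]],[[3,-9,0],[0,0,-0.36]],[[4,-12,0],[0,0,-0.48]],[[4,-15,0],[0,0,-0.6]],[[4,-15,0],[0,0,-0.72]],[[4,-15,0],[0,0,-0.84]],[[4,-15,0],[0,0,-0.96]],[[4,-15,0],[0,0,-1.04]],[[4,-15,0],[0,0,-1.04]],[[4,-15,0],[0,0,-1.04]]]' 1; python3 -m crank '[[[0,0,0],[-0.023,-0.117,0]],[[0,0,0],[-0.046,-0.235,0]],[[0,0,0],[-0.068,-0.352,0]],[[0,0,0],[-0.09,-0.47,0]],[[0,0,0],[-0.113,-0.588,0]],[[0,0,0],[-0.136,-0.7,0]],[[0,0,0],[-0.158,-0.82,0]],[[0,0,0],[-0.18,-0.935,0]],[[0,0,0],[-0.195,-1.029,0]],[[0,0,0],[-0.195,-1.029,0]],[[0,0,0],[-0.195,-1.029,0]],[[0,0,0],[-0.195,-1.029,0]]]' 1
python3 -c "
from h import *
s=manip.sense();print(s['joint_pos'],s['opening'],s['orientation'])
cap('scene','scene7.png')
cap('wrist','wrist7.png')"
```

```text
time: 22.65
ee_pos: [514.7, -296.4, 276.3]
orientation: [[0.188, 0.982, -0.002], [0.982, -0.188, -0.001], [-0.001, -0.002, -1.0]]
contact_force: [-0.1, -1.0, -0.7]
opening: 45.3
time: 23.85
ee_pos: [515.5, -298.6, 280.8]
orientation: [[0.19, 0.489, 0.851], [0.982, -0.095, -0.164], [0.0, 0.867, -0.498]]
contact_force: [0.7, 0.1, -0.1]
opening: 45.2
[-0.97766786 -0.69979016 -0.76765851  0.61544366  0.66128338 -0.46334742] 45.16301366740827 [[ 1.89540890e-01  4.89201460e-01  8.51326132e-01]
 [ 9.81872794e-01 -9.46632362e-02 -1.64209279e-01]
 [ 2.57867662e-04  8.67018341e-01 -4.98276159e-01]]
```

View pics/scene7.png

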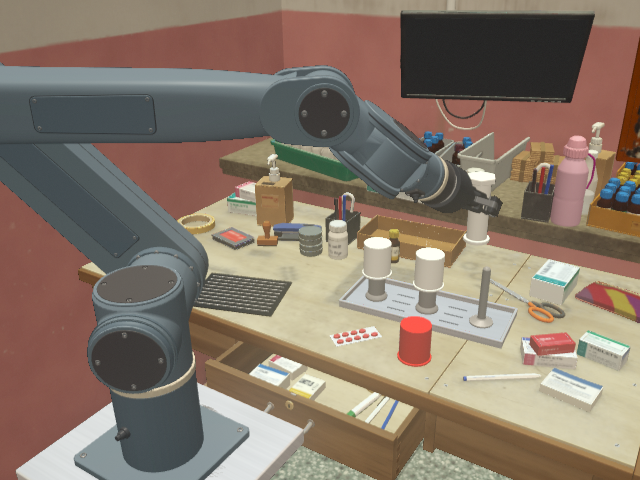

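The view shows the cylinder held mouth down at (477,205–240), the slim peg free at (484,297), and both beakers on stout pegs. I'll measure the cylinder's axis relative to the TCP from the side and top views.

```bash
cat > ax.py <<'E'
from h import *
s=manip.sense();T=s['ee_pos']
for n in('scene','top','wrist'):
    c=cap(n);P=cloud(c);hsv=cv2.cvtColor(c['pixels'],cv2.COLOR_RGB2HSV)
    cam=-np.array(c['R']).T@c['t']
    k=(np.hypot(P[...,0]-T[0]+16,P[...,1]-T[1])<60)&(hsv[...,2]>110)&(hsv[...,1]<80)&(P[...,2]>T[2]-65)&(P[...,2]<T[2]+85)&(c['depth']>0)
    k=cv2.morphologyEx(k.astype(np.uint8),cv2.MORPH_OPEN,np.ones((3,3)))
    m,l,st,_=cv2.connectedComponentsWithStats(k)
    if m<2: continue
    k=l==1+st[1:,4].argmax();q=P[k]
    print(n,len(q),'z',np.percentile(q[:,2],[1,50,99])-T[2])
    for z in range(-60,80,10):
        m=np.abs(q[:,2]-T[2]-z)<5;a=q[m]
        if m.sum()<15: continue
        # circle centre: fix r, least squares
        from scipy.optimize import least_squares
        R=18
        v=a[:,:2].mean(0)-cam[:2];v/=np.linalg.norm(v)
        f=least_squares(lambda p:np.hypot(a[:,0]-p[0],a[:,1]-p[1])-R,a[:,:2].mean(0)+v*12,loss='soft_l1')
        print(z,m.sum(),(f.x-T[:2]).round(1),'rms',np.sqrt(np.mean(f.fun**2)).round(2),np.ptp(a[:,:2],axis=0).round())
    if n=='top':
        m=q[:,2]>T[2]+55
        if m.sum()>10: print('foot top',(np.array(cv2.minEnclosingCircle(q[m][:,:2].astype(np.float32))[0])-T[:2]),q[m].mean(0)-T,m.sum())
print(T,s['orientation'][:,2])
E
python3 ax.py
```

```text
scene 716 z [-54.19591652 -28.7569623    3.04665762]
-50 173 [-20.5   0.9] rms 2.86 [45. 44.]
-40 113 [-16.8   2.6] rms 1.69 [27. 34.]
-30 116 [-16.4   2.5] rms 1.62 [25. 35.]
-20 108 [-16.9   2.4] rms 1.9 [22. 35.]
-10 115 [-16.9   2.8] rms 1.3 [23. 33.]
0 84 [-16.8   2.9] rms 1.38 [17. 33.]
top 574 z [-50.85893226  62.41969305  68.00039372]
-50 15 [-16.6  -2.8] rms 2.24 [43. 16.]
10 21 [-15.5   4.8] rms 6.1 [39. 28.]
20 46 [-14.7  12.3] rms 8.97 [42. 65.]
60 370 [-17.3   6.7] rms 6.01 [48. 50.]
70 95 [-17.4   3.2] rms 5.72 [45. 44.]
foot top [-17.01669431   4.98841805] [-17.41425946   5.77306455  63.02914806] 465
wrist 28562 z [-56.66750836  -9.86845242  31.07968908]
-60 777 [-21.    3.7] rms 1.19 [21. 43.]
-50 3926 [-17.8   2.8] rms 2.39 [37. 45.]
-40 2547 [-15.7   2.7] rms 0.49 [22. 34.]
-30 2666 [-15.8   2.9] rms 0.52 [21. 35.]
-20 2836 [-15.8   3. ] rms 0.52 [21. 34.]
-10 3020 [-15.8   3.2] rms 0.52 [22. 34.]
0 3203 [-15.8   3.4] rms 0.53 [21. 35.]
10 3383 [-15.9   3.5] rms 0.54 [20. 34.]
20 3611 [-15.9   3.7] rms 0.55 [20. 34.]
30 2593 [-15.9   3.9] rms 0.55 [21. 34.]
[ 515.7295239  -298.84806771  281.40459211] [ 0.85160538 -0.16426897 -0.49777905]
```

```bash
python3 -m crank '[[[2,0,0],[0,0,0]],[[4.5,0.1,0],[0,0,0]],[[7,0.1,0],[0,0,0]],[[8.7,0.1,0],[0,0,0]],[[8.7,0.1,0],[0,0,0]],[[8.7,0.1,-2.5],[0,0,0]],[[8.7,0.1,-5],[0,0,0]],[[8.7,0.1,-7.3],[0,0,0]],[[8.7,0.1,-7.3],[0,0,0]],[[8.7,0.1,-7.3],[0,0,0]],[[8.7,0.1,-7.3],[0,0,0]]]' 1; python3 ax.py | grep -v -- ' -[56]0'
python3 - <<'E'
from h import *
from scipy.optimize import least_squares
c=dict(np.load('/tmp/scene.npz'));P=cloud(c);cam=-c['R'].T@c['t']
for z in(60,75,90,105,120):
    k=(np.hypot(P[...,0]-587,P[...,1]+294)<18)&(np.abs(P[...,2]-z)<7);a=P[k]
    if k.sum()<8: continue
    v=a[:,:2].mean(0)-cam[:2];v/=np.linalg.norm(v)
    f=least_squares(lambda p:np.hypot(a[:,0]-p[0],a[:,1]-p[1])-8,a[:,:2].mean(0)+v*6,loss='soft_l1');print('slim',z,k.sum(),f.x,np.abs(f.fun).mean())
K=c['intrinsics']
im=c['pixels'][170:345,380:560,::-1].copy();cv2.imwrite('pics/al.png',cv2.resize(im,None,fx=3.3,fy=3.3,interpolation=cv2.INTER_CUBIC))
E
```

```text
time: 25.2
ee_pos: [602.2, -298.0, 207.4]
orientation: [[0.191, 0.488, 0.852], [0.982, -0.096, -0.165], [0.002, 0.868, -0.497]]
contact_force: [-0.0, 0.2, -0.2]
opening: 44.7
scene 587 z [-54.19752128 -29.83658841   1.13584044]
-50 152 [-20.   1.] rms 2.9 [37. 45.]
-40 89 [-17.    2.2] rms 1.85 [26. 37.]
-30 89 [-16.6   2.5] rms 1.6 [23. 34.]
-20 99 [-16.5   2.7] rms 1.74 [28. 34.]
-10 96 [-16.9   3. ] rms 1.66 [24. 38.]
0 58 [-16.3   2.1] rms 1.68 [19. 31.]
top 499 z [-47.09055646  63.427614    69.49736212]
20 42 [-14.6  10.5] rms 11.81 [38. 64.]
30 19 [-19.    9.7] rms 8.16 [24. 57.]
60 244 [-17.5   6.3] rms 6.13 [49. 47.]
70 156 [-16.9   5.1] rms 5.86 [47. 48.]
foot top [-17.63141769   5.44712949] [-17.52018651   5.82332097  64.21274498] 400
wrist 28593 z [-55.18690834  -8.46535061  32.49539873]
-60 332 [-20.4   3.5] rms 1.09 [20. 43.]
-50 4021 [-18.9   2.9] rms 2.44 [36. 45.]
-40 2532 [-15.3   2.5] rms 0.5 [23. 36.]
-30 2665 [-15.4   2.7] rms 0.49 [20. 35.]
-20 2806 [-15.4   2.8] rms 0.51 [21. 34.]
-10 2995 [-15.4   3. ] rms 0.52 [21. 35.]
0 3154 [-15.5   3.2] rms 0.53 [21. 34.]
10 3394 [-15.6   3.3] rms 0.54 [20. 35.]
20 3564 [-15.6   3.5] rms 0.57 [21. 34.]
30 3130 [-15.6   3.7] rms 0.57 [20. 34.]
[ 602.21991867 -298.01719785  207.35675522] [ 0.85190297 -0.16464161 -0.49714633]
slim 60 53 [ 586.40615871 -295.85604689] 1.0275069865623996
slim 75 51 [ 586.20652945 -295.46640931] 1.0707231199234384
slim 90 55 [ 585.77406589 -296.08388105] 1.530164208590037
slim 105 55 [ 586.69347792 -295.92777977] 1.263303869202115
slim 120 49 [ 585.85882439 -296.34962323] 1.2273376860517307
```

View pics/al.png

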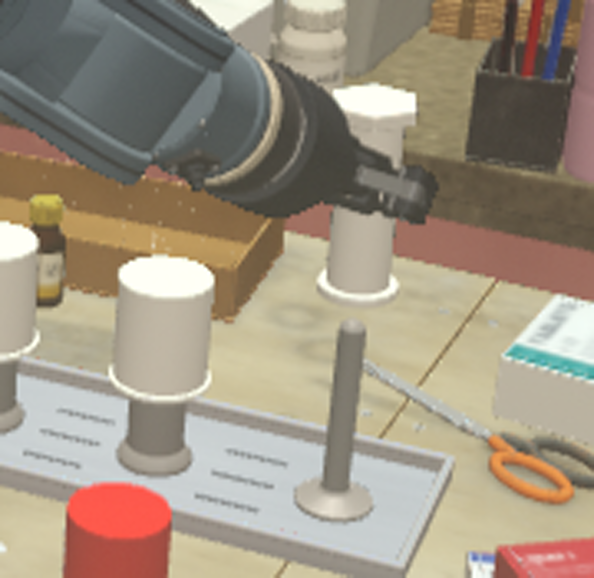

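Compared within the scene camera, the peg axis is (586.2,-295.9) and the bore axis is (585.5,-295.5), under 1 mm apart. I'll lower.

```bash
python3 -m crank '[[[0.05,0,-1],[0,0,0]],[[0.05,0,-2],[0,0,0]],[[0.05,0,-3],[0,0,0]],[[0.05,0,-4],[0,0,0]],[[0.05,0,-5],[0,0,0]],[[0.05,0,-5],[0,0,0]]]' 1;  python3 -m crank '[[[0,0,-1],[0,0,0]],[[0,0,-2],[0,0,0]],[[0,0,-3],[0,0,0]],[[0,0,-4],[0,0,0]],[[0,0,-5],[0,0,0]],[[0,0,-6],[0,0,0]],[[0,0,-7],[0,0,0]],[[0,0,-7],[0,0,0]],[[0,0,-7],[0,0,0]]]' 1
```

```text
time: 25.95
ee_pos: [600.8, -295.8, 149.5]
orientation: [[0.191, 0.494, 0.848], [0.982, -0.103, -0.161], [0.008, 0.863, -0.505]]
contact_force: [-0.4, -0.5, -0.8]
opening: 45.0
time: 26.85
ee_pos: [601.8, -296.8, 83.2]
orientation: [[0.191, 0.491, 0.85], [0.982, -0.1, -0.163], [0.005, 0.865, -0.501]]
contact_force: [-0.0, -0.4, -1.0]
opening: 45.1
```

```bash
python3 -m crank '[[[0,0,-0.2],[0,0,0]],[[0,0,-0.4],[0,0,0]],[[0,0,-0.6],[0,0,0]],[[0,0,-0.6],[0,0,0]]]' 1;  python3 -m crank '[[[0,0,-0.05],[0,0,0]],[[0,0,-0.1],[0,0,0]],[[0,0,-0.1],[0,0,0]]]' 1;python3 -m crank '[[[0,0,-0.05],[0,0,0]],[[0,0,-0.1],[0,0,0]],[[0,0,-0.1],[0,0,0]]]' 1
```

```text
time: 27.25
ee_pos: [602.0, -297.0, 77.9]
orientation: [[0.191, 0.491, 0.85], [0.982, -0.099, -0.163], [0.004, 0.866, -0.5]]
contact_force: [-0.6, 0.2, 0.3]
opening: 44.7
time: 27.55
ee_pos: [602.4, -297.2, 77.8]
orientation: [[0.19, 0.49, 0.851], [0.982, -0.098, -0.163], [0.004, 0.866, -0.499]]
contact_force: [-1.2, -0.2, 1.2]
opening: 45.6
time: 27.85
ee_pos: [602.8, -297.3, 77.6]
orientation: [[0.19, 0.488, 0.852], [0.982, -0.097, -0.163], [0.003, 0.867, -0.498]]
contact_force: [-2.4, 1.3, 4.9]
opening: 44.7
```

```bash
python3 ax.py | egrep 'foot|scene|top'; python3 -c "
from h import *
print(manip.sense()['contact_force'],manip.sense()['ee_pos'])"
```

```text
scene 501 z [-64.57378613 -35.06807529  -2.46749818]
top 413 z [-49.0249896  63.1778315  70.3391504]
foot top [-17.59781331   5.05576482] [-17.95860295   5.72707907  64.06877149] 323
[-1.75496687  1.45702092  6.17475786] [ 602.78453841 -297.34340432   77.63165015]
```

Contact is at about 5–6 N, with the foot top within a few mm of the expected 138. I'll release and check before retracting.

```bash
python3 -m crank '[[[0,0,0.1],[0,0,0]],[[0,0,0.1],[0,0,0]],[[0,0,0.1],[0,0,0]],[[0,0,0.1],[0,0,0]],[[0,0,0.1],[0,0,0]],[[0,0,0.1],[0,0,0]],[[0,0,0.1],[0,0,0]]]' 0; python3 -m crank '[[[-0.85,0.16,0.5],[0,0,0]],[[-2.5,0.5,1.5],[0,0,0]],[[-5,0.98,3],[0,0,0]],[[-8.5,1.63,5],[0,0,0]],[[-11.9,2.3,7],[0,0,0]],[[-15.3,2.9,9],[0,0,0]],[[-15.3,2.9,12],[0,0,0]],[[-15.3,2.9,15],[0,0,0]],[[-15.3,2.9,15],[0,0,0]]]' 0
python3 - <<'E'
from h import *
for n in('top','scene'):
    c=cap(n,n+'9.png');P=cloud(c);px=c['pixels'].min(2)
    for nm,x,y in(('slim',586,-295),('mid',577,-180),('bL',568,-65)):
        k=(np.hypot(P[...,0]-x,P[...,1]-y)<45)&(P[...,2]>122)&(P[...,2]<150)&(px>110)
        if k.sum()>20:print(n,nm,k.sum(),np.round(cv2.minEnclosingCircle(P[k][:,:2].astype(np.float32))[0],1),'medz',np.median(P[k][:,2]))
        q=P[(np.hypot(P[...,0]-x,P[...,1]-y)<40)&(P[...,2]>8)&(P[...,2]<142)&(px>130)]
im=c['pixels'][190:345,330:540,::-1];cv2.imwrite('pics/fin.png',cv2.resize(im,None,fx=3.3,fy=3.3,interpolation=cv2.INTER_CUBIC))
print(manip.sense()['time'])
E
```

```text
time: 28.7
ee_pos: [602.0, -297.0, 76.8]
orientation: [[0.191, 0.491, 0.85], [0.982, -0.099, -0.163], [0.004, 0.866, -0.501]]
contact_force: [0.2, 0.5, -0.4]
opening: 85.6
time: 29.6
ee_pos: [449.8, -270.2, 235.4]
orientation: [[0.191, 0.485, 0.854], [0.982, -0.089, -0.169], [-0.006, 0.87, -0.493]]
contact_force: [0.8, -0.5, 0.7]
opening: 85.4
top slim 328 [ 585. -292.] medz 141.3055861104312
top mid 468 [ 576.9 -180.1] medz 135.91762254293937
top bL 465 [568.4 -65.6] medz 135.62502360673304
scene slim 381 [ 583.5 -294.5] medz 140.99446248297963
scene mid 435 [ 574.5 -182.7] medz 135.69521573424703
scene bL 267 [559.8 -67.9] medz 133.46843054478003
29.7
```

View pics/fin.png

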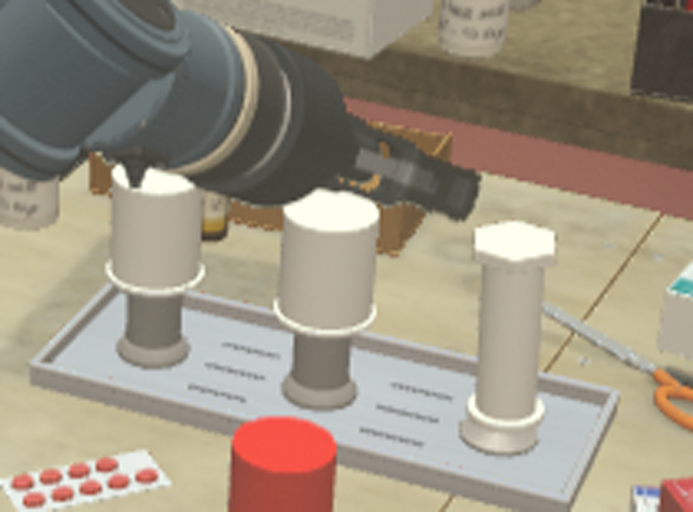

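The picture shows the cylinder at (515,340) and both beakers hung. The foot reads 141.3 where I expected 138, so I'll check for tilt.

Run:
```python
from h import *
for n in('top','scene'):
    c=dict(np.load('/tmp/%s.npz'%n));P=cloud(c);px=c['pixels'].min(2)
    for nm,x,y in(('slim',586,-294),('mid',577,-180)):
        k=(np.hypot(P[...,0]-x,P[...,1]-y)<(19 if nm=='slim' else 24))&(P[...,2]>130)&(px>110);q=P[k]
        A=np.c_[q[:,:2]-[x,y],np.ones(len(q))];s=np.linalg.lstsq(A,q[:,2],rcond=None)[0];print(n,nm,len(q),s,'rms',np.std(q[:,2]-A@s))
c=dict(np.load('/tmp/scene.npz'));P=cloud(c);px=c['pixels'].min(2);cam=-c['R'].T@c['t']
from scipy.optimize import least_squares
k0=(np.hypot(P[...,0]-586,P[...,1]+295)<40)&(px>90)
for z in range(10,146,8):
    a=P[k0&(np.abs(P[...,2]-z)<4)]
    if len(a)<10: continue
    v=a[:,:2].mean(0)-cam[:2];v/=np.linalg.norm(v);f=least_squares(lambda p:np.hypot(a[:,0]-p[0],a[:,1]-p[1])-18,a[:,:2].mean(0)+v*12,loss='soft_l1')
    print(z,len(a),f.x.round(1),np.ptp(a[:,:2],0).round())
s=manip.sense();print(s['ee_pos'])
```

```text
top slim 193 [ 1.28189810e-02 -3.10736706e-02  1.41748442e+02] rms 2.7853606914314484
top mid 306 [ 1.52653179e-02 -4.32667469e-03  1.36098513e+02] rms 2.7403081639184825
scene slim 142 [ 2.89804056e-02 -3.34294997e-02  1.42239390e+02] rms 1.458307674348155
scene mid 180 [-2.08068931e-03 -1.06168380e-02  1.36561407e+02] rms 1.054403669900948
10 337 [ 580.1 -297. ] [72. 79.]
18 31 [ 588.5 -294.6] [23. 37.]
26 96 [ 581.8 -299.6] [39. 45.]
34 84 [ 586.3 -299.2] [38. 42.]
42 69 [ 586.2 -297.5] [25. 35.]
50 63 [ 586.3 -297.4] [23. 32.]
58 63 [ 586.7 -296.4] [25. 33.]
66 62 [ 585.9 -296.6] [27. 34.]
74 66 [ 586.2 -296.4] [25. 34.]
82 73 [ 586.  -295.8] [22. 36.]
90 66 [ 585.7 -295.7] [22. 36.]
98 68 [ 585.8 -294.7] [21. 36.]
106 67 [ 585.7 -294.5] [25. 33.]
114 68 [ 585.1 -294.3] [21. 39.]
122 70 [ 585.3 -293.8] [22. 33.]
130 41 [ 582.9 -293.1] [22. 38.]
138 169 [ 578.8 -294.6] [55. 50.]
[ 449.00484453 -268.51555314  228.32869003]
```

```bash
cat > w.py <<'E'
from h import *
from scipy.optimize import least_squares
c=cap('wrist');P=cloud(c);px=c['pixels'].astype(int);cam=-np.array(c['R']).T@c['t'];print('cam',cam,manip.sense()['time'])
k0=(np.hypot(P[...,0]-587,P[...,1]+295)<35)&(c['depth']>0)
for z in list(range(10,36,2))+list(range(40,150,8))+[134,138,140,142,144]:
    k=k0&(np.abs(P[...,2]-z)<1);a=P[k]
    if len(a)<10: continue
    v=a[:,:2].mean(0)-cam[:2];v/=np.linalg.norm(v);f=least_squares(lambda p:np.hypot(a[:,0]-p[0],a[:,1]-p[1])-18,a[:,:2].mean(0)+v*12,loss='soft_l1')
    print(z,len(a),f.x.round(1),np.ptp(a[:,:2],0).round(),np.median(px[k],0),np.sqrt(np.mean(f.fun**2)).round(2))
k=k0&(P[...,2]>125)&(np.hypot(P[...,0]-586,P[...,1]+294)<18);print('top',np.median(P[k][:,2]) if k.sum() else None,k.sum())
k=(np.hypot(P[...,0]-578,P[...,1]+180)<24)&(P[...,2]>125)&(P[...,2]<150);print('mid',np.median(P[k][:,2]) if k.sum() else None,k.sum())
E
python3 w.py
```

```text
cam [ 294.9673494  -238.37700371  240.0543472 ] 29.75
10 396 [ 584.6 -294.4] [37. 45.] [165. 156. 138.] 2.34
12 243 [ 589.5 -296.3] [27. 38.] [174. 165. 145.] 1.94
14 30 [ 591.7 -297.7] [13. 21.] [175.5 164.5 142. ] 0.97
20 16 [ 584.5 -296.4] [17. 30.] [157.5 146.  125. ] 0.71
22 72 [ 583.  -297.3] [21. 42.] [164. 152. 129.] 1.18
24 99 [ 582.3 -298.2] [22. 43.] [171. 160. 135.] 1.31
26 240 [ 583.7 -297.3] [37. 43.] [237.  237.  216.5] 2.25
28 272 [ 585.5 -300.1] [34. 44.] [239.5 238.  213. ] 2.04
30 109 [ 587.7 -299.9] [26. 40.] [168. 156. 132.] 1.33
32 89 [ 588.  -298.9] [19. 35.] [163. 150. 127.] 0.51
34 76 [ 587.8 -298.8] [18. 34.] [163. 152. 128.] 0.54
40 78 [ 587.7 -298.3] [19. 34.] [161. 148. 126.] 0.46
48 94 [ 587.6 -297.8] [18. 35.] [162. 150. 127.] 0.52
56 90 [ 587.6 -297.4] [20. 34.] [162. 149. 125.] 0.53
64 85 [ 587.4 -296.8] [19. 35.] [161. 148. 125.] 0.49
72 96 [ 587.3 -296.3] [19. 35.] [161. 148. 124.] 0.57
80 97 [ 587.2 -295.9] [20. 34.] [163. 149. 125.] 0.58
88 104 [ 587.  -295.4] [21. 35.] [162. 149. 124.] 0.53
96 100 [ 586.9 -295.1] [19. 34.] [161.5 148.5 124. ] 0.42
104 100 [ 586.8 -294.5] [19. 35.] [162. 148. 124.] 0.53
112 106 [ 586.7 -294.1] [20. 35.] [161.  148.  123.5] 0.49
120 99 [ 586.6 -293.6] [20. 34.] [163. 149. 125.] 0.47
128 37 [ 586.3 -292.9] [ 3. 18.] [163. 149. 124.] 0.56
136 170 [ 579.2 -291.3] [28. 50.] [172. 158. 133.] 2.67
134 157 [ 579.3 -291.9] [30. 50.] [168. 155. 129.] 2.94
138 162 [ 579.3 -290.8] [31. 50.] [215.5 203.5 172. ] 3.01
140 739 [ 582.9 -294.5] [48. 48.] [248. 248. 231.] 6.22
142 301 [ 591.  -319.5] [46. 29.] [248. 247. 231.] 6.38
top 140.5788787188577 636
mid 134.8461498291336 1280
```

Wrist depth (1.2 mm bias removed) puts the foot at about 141.7 with a 3.4° tilt, roughly 3.5 mm above seated. I'll check the slim peg's real tip height in the saved picture where it was bare.

Run:
```python
from h import *
c=dict(np.load('/tmp/scene.npz'))
pr=lambda X:(lambda p:(p[:2]/p[2]))(c['intrinsics']@(c['R']@np.array(X,float)+c['t']))
for n,f,xy,r in(('slim','scene7.png',(586.2,-295.9),8),('mid','scene1.png',(576.5,-182),18)):
    im=cv2.imread('pics/'+f).astype(int);cam=-c['R'].T@c['t'];v=np.array(xy)-cam[:2];v/=np.linalg.norm(v)
    far=np.array(xy)+v*r
    for z in(128,132,136,140): print(n,z,'far rim',pr([*far,z]).round(1))
    u=int(round(pr([*far,132])[0]));v0=int(pr([*far,132])[1])
    for vv in range(v0-8,v0+8): print(vv,im[vv,u-1:u+2].mean(0).round())
```

```text
slim 128 far rim [486.7 266.7]
slim 132 far rim [486.9 264.9]
slim 136 far rim [487.2 263.1]
slim 140 far rim [487.4 261.2]
256 [153. 186. 194.]
257 [152. 185. 193.]
258 [151. 184. 191.]
259 [155. 188. 195.]
260 [156. 189. 197.]
261 [155. 189. 197.]
262 [155. 189. 198.]
263 [156. 191. 199.]
264 [156. 189. 198.]
265 [154. 189. 197.]
266 [160. 186. 194.]
267 [173. 188. 195.]
268 [172. 186. 192.]
269 [163. 176. 183.]
270 [147. 160. 165.]
271 [116. 128. 133.]
mid 128 far rim [430.2 253.1]
mid 132 far rim [430.4 251.3]
mid 136 far rim [430.5 249.5]
mid 140 far rim [430.6 247.8]
243 [ 87. 146. 181.]
244 [ 85. 144. 180.]
245 [101. 155. 186.]
246 [ 89. 146. 181.]
247 [ 83. 138. 174.]
248 [ 68. 109. 142.]
249 [ 65. 100. 131.]
250 [ 64. 100. 132.]
251 [ 65. 100. 131.]
252 [141. 160. 168.]
253 [160. 174. 180.]
254 [162. 176. 182.]
255 [162. 176. 183.]
256 [163. 176. 183.]
257 [162. 177. 183.]
258 [187. 203. 209.]
```

The bare slim tip was at about 131–132, so the cylinder isn't fully down. I'll regrip it, straighten it, and lower again with a small wiggle.

```bash
python3 -m crank '[[[0,0,-3],[0,0,0]],[[0,0,-6],[0,0,0]],[[3.4,-0.6,-8],[0,0,0]],[[6.8,-1.27,-10],[0,0,0]],[[10.3,-1.92,-12],[0,0,0]],[[12.8,-2.4,-13.5],[0,0,0]],[[14.5,-2.74,-14.5],[0,0,0]],[[15.3,-2.9,-15],[0,0,0]],[[15.3,-2.9,-15],[0,0,0]],[[15.3,-2.9,-15],[0,0,0]]]' 0;python3 -m crank '[[[0,0,0],[0,0,0]],[[0,0,0],[0,0,0]],[[0,0,0],[0,0,0]],[[0,0,0],[0,0,0]],[[0,0,0],[0,0,0]],[[0,0,0],[0,0,0]],[[0,0,0],[0,0,0]],[[0,0,0],[0,0,0]]]' 1; python3 ax.py | egrep -A12 'wrist'
```

```text
time: 30.75
ee_pos: [601.0, -295.6, 74.2]
orientation: [[0.19, 0.493, 0.849], [0.982, -0.101, -0.161], [0.007, 0.864, -0.504]]
contact_force: [0.5, -0.1, 0.2]
opening: 85.4
time: 31.55
ee_pos: [602.4, -297.4, 77.9]
orientation: [[0.191, 0.489, 0.851], [0.982, -0.098, -0.163], [0.003, 0.867, -0.499]]
contact_force: [-2.9, 0.2, 3.4]
opening: 44.6
wrist 26268 z [-64.0034365   -9.86750389  32.31121355]
-60 1008 [-13.9   5.2] rms 4.63 [23. 40.]
-50 3675 [-14.3   1.7] rms 2.36 [38. 45.]
-40 2235 [-12.    1.7] rms 0.51 [18. 34.]
-30 2365 [-12.3   1.9] rms 0.51 [18. 31.]
-20 2493 [-12.6   2.2] rms 0.54 [17. 31.]
-10 2679 [-13.    2.5] rms 0.55 [17. 31.]
0 2838 [-13.4   2.7] rms 0.54 [16. 30.]
10 3009 [-13.7   3. ] rms 0.56 [15. 30.]
20 3206 [-14.1   3.2] rms 0.59 [15. 30.]
30 2760 [-14.4   3.4] rms 0.59 [14. 30.]
[ 602.38564815 -297.41149096   77.94103101] [ 0.85097592 -0.16349973 -0.49910703]
```

```bash
python3 -m crank '[[[0,0,0.4],[0.02,0.035,0]],[[-0.1,0,0.4],[0.02,0.035,0]],[[-0.1,0,0.4],[0.02,0.035,0]],[[-0.1,0,0],[0.02,0.035,0]],[[-0.1,0,-0.2],[0.02,0.035,0]],[[-0.1,0,-0.4],[0.02,0.035,0]],[[-0.1,0,-0.4],[0.02,0.035,0]]]' 1; python3 ax.py | egrep -A12 'wrist';python3 -c "
from h import *
print(manip.sense()['contact_force'],manip.sense()['moment'])"
```

```text
time: 32.4
ee_pos: [603.3, -297.9, 77.4]
orientation: [[0.188, 0.514, 0.837], [0.982, -0.11, -0.153], [0.014, 0.851, -0.526]]
contact_force: [-2.8, 2.0, 8.4]
opening: 44.8
wrist 26062 z [-64.21521266  -9.42441864  33.2999878 ]
-60 974 [-10.4   2.4] rms 4.03 [21. 39.]
-50 3713 [-16.4   2.7] rms 2.44 [39. 45.]
-40 2185 [-12.9   2.2] rms 0.5 [20. 34.]
-30 2297 [-13.    2.3] rms 0.52 [17. 30.]
-20 2438 [-13.1   2.4] rms 0.52 [17. 30.]
-10 2600 [-13.2   2.6] rms 0.54 [18. 30.]
0 2760 [-13.3   2.7] rms 0.53 [16. 30.]
10 2919 [-13.4   2.7] rms 0.56 [15. 30.]
20 3154 [-13.5   2.8] rms 0.57 [15. 29.]
30 3022 [-13.6   2.9] rms 0.59 [14. 29.]
[ 603.281935   -297.88030392   77.3694403 ] [ 0.83678773 -0.15282129 -0.52576796]
[-3.39779873  2.66871378  9.63587422] [ 0.05735689 -0.47718218  0.31109278]
```

```bash
python3 -m crank '[[[-0.15,0,0.1],[0,0,0]],[[-0.3,0,0.1],[0,0,0]],[[-0.3,0,0.1],[0,0,0]]]' 1; python3 -m crank '[[[-0.2,0,0],[0,0,0]],[[-0.3,0,-0.1],[0,0,0]],[[-0.3,0,-0.1],[0,0,0]]]' 1; python3 ax.py | egrep -A12 'foot|wrist' | egrep 'foot|^0|wrist|^\[';python3 w.py | egrep '^(2[0-9]|3[0-9]|1[0-9]) |mid'
```

```text
time: 32.85
ee_pos: [599.8, -297.8, 77.4]
orientation: [[0.189, 0.516, 0.836], [0.982, -0.112, -0.153], [0.014, 0.849, -0.528]]
contact_force: [2.7, 0.6, 6.2]
opening: 45.3
time: 33.15
ee_pos: [597.4, -297.9, 77.4]
orientation: [[0.188, 0.515, 0.837], [0.982, -0.11, -0.153], [0.014, 0.85, -0.526]]
contact_force: [4.1, 1.3, 6.7]
opening: 44.7
foot top [-13.88622259   4.27096123] [-14.39783351   4.55096963  63.93142589] 324
wrist 25626 z [-55.14289186  -8.35336388  33.4297324 ]
0 2775 [-13.4   2.7] rms 0.55 [16. 30.]
[ 597.44860052 -297.93371147   77.43785241] [ 0.8366052  -0.15292234 -0.52602898]
10 1617 [ 584.3 -294.9] [35. 46.] [137. 130. 114.] 2.1
12 913 [ 589.5 -296.1] [22. 36.] [148. 139. 122.] 1.65
14 23 [ 591.  -296.4] [ 5. 16.] [171. 159. 138.] 0.7
22 356 [ 578.3 -294.2] [21. 43.] [130. 120. 101.] 1.23
24 576 [ 577.9 -294.7] [22. 43.] [135. 124. 105.] 1.3
26 635 [ 577.9 -294.3] [37. 46.] [142. 130. 109.] 1.49
28 1748 [ 580.5 -295.2] [37. 45.] [229. 228. 198.] 2.22
30 451 [ 583.5 -295.6] [19. 34.] [136. 125. 105.] 0.47
32 480 [ 583.6 -295.5] [20. 35.] [136. 124. 105.] 0.49
34 458 [ 583.6 -295.5] [19. 34.] [136. 125. 104.] 0.48
mid None 0
```

The cylinder slides laterally about 6 mm at constant height, so it is bearing on a flat surface (the peg tip), not wedged. I'll centre it and press slightly harder to see whether it goes lower.

```bash
python3 -m crank '[[[0,0,0.4],[0,0,0]],[[0.3,0,0.4],[0,0,0]],[[0.4,0,0.4],[0,0,0]],[[0.4,0,0.4],[0,0,0]],[[0.4,0,0],[0,0,0]],[[0.4,0,-0.3],[0,0,0]],[[0.4,0,-0.5],[0,0,0]],[[0.4,0,-0.5],[0,0,0]]]' 1; python3 ax.py | egrep -A12 'wrist';python3 -c "
from h import *
print(manip.sense()['contact_force'],manip.sense()['moment'])"
```

```text
time: 34.15
ee_pos: [603.3, -299.2, 77.3]
orientation: [[0.186, 0.509, 0.84], [0.982, -0.106, -0.154], [0.01, 0.854, -0.52]]
contact_force: [-7.0, 4.5, 17.4]
opening: 45.0
wrist 26153 z [-64.18528119  -9.76419361  33.08160803]
-60 1174 [-10.6   1.8] rms 3.6 [25. 38.]
-50 3660 [-15.3   2.2] rms 2.4 [38. 45.]
-40 2161 [-12.2   1.9] rms 0.48 [20. 35.]
-30 2294 [-12.4   2.1] rms 0.51 [17. 30.]
-20 2440 [-12.7   2.2] rms 0.53 [16. 30.]
-10 2609 [-12.9   2.4] rms 0.53 [16. 30.]
0 2768 [-13.2   2.6] rms 0.55 [16. 30.]
10 2953 [-13.4   2.7] rms 0.56 [16. 30.]
20 3145 [-13.7   2.9] rms 0.58 [15. 30.]
30 2949 [-13.9   3. ] rms 0.59 [15. 29.]
[ 603.32602641 -299.2356238    77.26131739] [ 0.84038951 -0.15369796 -0.51973302]
[-7.04486891  3.62105254 16.7741339 ] [-0.16481811 -1.70421401  0.41654034]
```

The stop is solid at 17 N, and the measured moment (assuming a wrist sensor about 150 mm behind the TCP) puts the contact at tip height, not at the mouth. So the floor is bearing on the tip. I'll relax, centre, set down lightly and release.

```bash
python3 -m crank '[[[0,0.1,0.4],[0,0,0]],[[0,0.1,0.7],[0,0,0]],[[0,0.1,0.7],[0,0,0]],[[0,0.1,0.7],[0,0,0]]]' 1; python3 ax.py | egrep -A12 'wrist'
```

```text
time: 34.7
ee_pos: [600.1, -297.1, 77.3]
orientation: [[0.191, 0.518, 0.834], [0.981, -0.114, -0.154], [0.015, 0.848, -0.53]]
contact_force: [-0.3, -1.0, 6.3]
opening: 44.7
wrist 25726 z [-63.80271913  -8.55353445  33.51464169]
-60 509 [-8.7  3.8] rms 5.84 [20. 38.]
-50 3746 [-17.4   3. ] rms 2.47 [39. 45.]
-40 2189 [-13.5   2.4] rms 0.5 [20. 35.]
-30 2312 [-13.4   2.5] rms 0.51 [20. 30.]
-20 2440 [-13.4   2.5] rms 0.53 [17. 30.]
-10 2623 [-13.3   2.6] rms 0.55 [17. 30.]
0 2754 [-13.2   2.6] rms 0.54 [16. 30.]
10 2946 [-13.2   2.7] rms 0.56 [17. 29.]
20 3131 [-13.1   2.7] rms 0.57 [16. 29.]
30 3076 [-13.1   2.8] rms 0.59 [15. 29.]
[ 600.05040075 -297.14243708   77.346126  ] [ 0.83410273 -0.15424056 -0.52960597]
```

It is now vertical within 0.3° and centred at (586.9,-294.5). Releasing.

```bash
python3 -m crank '[[[0,0,0.1],[0,0,0]],[[0,0,0.15],[0,0,0]],[[0,0,0.15],[0,0,0]]]' 1; python3 -m crank '[[[0,0,0],[0,0,0]],[[0,0,0],[0,0,0]],[[0,0,0],[0,0,0]],[[0,0,0],[0,0,0]],[[0,0,0],[0,0,0]],[[0,0,0],[0,0,0]],[[0,0,0],[0,0,0]]]' 0; python3 -m crank '[[[-0.85,0.16,0.5],[0,0,0]],[[-2.5,0.5,1.5],[0,0,0]],[[-5,0.98,3],[0,0,0]],[[-8.5,1.63,5],[0,0,0]],[[-11.9,2.3,7],[0,0,0]],[[-15.3,2.9,9],[0,0,0]],[[-15.3,2.9,12],[0,0,0]],[[-15.3,2.9,15],[0,0,0]],[[-15.3,2.9,15],[0,0,0]],[[-15.3,2.9,15],[0,0,0]],[[-15.3,2.9,15],[0,0,0]]]' 0; python3 w.py; python3 -c "
from h import *
c=cap('scene','scene10.png')"
```

```text
time: 35.15
ee_pos: [599.4, -296.7, 77.4]
orientation: [[0.191, 0.519, 0.833], [0.981, -0.115, -0.154], [0.016, 0.847, -0.532]]
contact_force: [2.2, -2.3, 6.0]
opening: 44.6
time: 35.85
ee_pos: [599.0, -296.0, 76.4]
orientation: [[0.191, 0.521, 0.832], [0.981, -0.116, -0.153], [0.017, 0.846, -0.533]]
contact_force: [0.4, 0.2, -0.7]
opening: 85.4
time: 36.95
ee_pos: [445.7, -266.5, 224.5]
orientation: [[0.191, 0.522, 0.831], [0.981, -0.118, -0.151], [0.019, 0.845, -0.535]]
contact_force: [-0.2, -0.3, 0.2]
opening: 85.3
cam [ 292.28225267 -236.84912837  242.76092609] 37.0
10 361 [ 584.4 -295. ] [33. 46.] [162. 153. 136.] 2.34
12 210 [ 589.5 -295.5] [19. 38.] [173.  164.5 145. ] 1.89
14 14 [ 590.8 -296.5] [ 7. 19.] [187.  177.5 155. ] 0.84
22 75 [ 582.7 -293.1] [19. 41.] [152. 142. 122.] 1.06
24 98 [ 582.4 -294.2] [21. 43.] [157.5 145.5 124. ] 1.47
26 150 [ 583.  -293.3] [31. 44.] [209.  206.  184.5] 1.97
28 345 [ 585.5 -294.7] [37. 45.] [241. 241. 221.] 2.35
30 77 [ 587.7 -294.7] [20. 35.] [158. 145. 123.] 0.52
32 80 [ 587.8 -294.6] [18. 35.] [157.5 146.  124. ] 0.5
34 76 [ 587.7 -294.
[... 345 characters left out ...]
 [156. 143. 119.] 0.53
88 94 [ 586.5 -293.7] [21. 35.] [156. 143. 119.] 0.6
96 95 [ 586.5 -293.7] [18. 35.] [156. 143. 120.] 0.58
104 106 [ 586.3 -293.4] [19. 35.] [156.  142.5 119. ] 0.55
112 103 [ 586.1 -293.3] [19. 36.] [157. 143. 120.] 0.51
120 104 [ 585.9 -293.3] [20. 35.] [156.5 143.5 120. ] 0.53
128 36 [ 585.5 -293.6] [ 5. 19.] [155.  142.  118.5] 0.41
136 152 [ 578.6 -291.7] [28. 50.] [163.5 151.  125. ] 2.65
134 153 [ 578.6 -291.6] [28. 50.] [162. 150. 125.] 2.81
138 165 [ 578.7 -291.6] [31. 50.] [172. 159. 135.] 2.89
140 858 [ 582.3 -292.4] [50. 50.] [246. 246. 229.] 6.12
142 176 [ 604. -310.] [38. 38.] [246.  246.  228.5] 7.61
top 140.70023556476698 573
mid 134.81422340239428 1240
```

View pics/scene10.png

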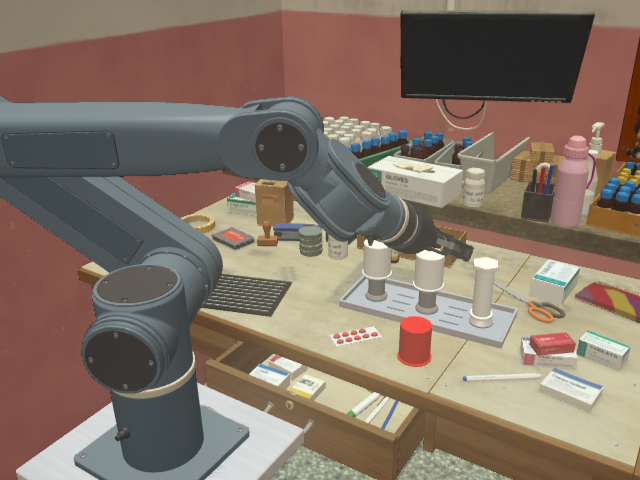

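```bash
python3 -c "
from h import *
print(manip.hand_in())"
```

```text
the job is handed in; nothing more can be done
None
```

The job is handed in at about 37 s. All three vessels hang mouth down on their own pegs, but one check on the cylinder's height disagrees.

- **Beaker:** I moved the one on the slim peg to the free middle stout peg. It sits upright, with its top read at 135.9 mm against an expected 136, set down at 5–8 N. The other beaker was not touched.
- **Cylinder:** I gripped it on the mat, turned it mouth down and lowered it over the slim peg. After letting go it is centred within about 2 mm of the peg and tilts about 1.5°. The gripper is clear and reads no force.
- **Grasping:** While I was getting the grip, the jaws dragged the cylinder about 18 mm along the mat. The opening sensor read 45 mm on the 36 mm tube.
- **Second setting:** The first time it ended up tilted 3.4°, so I gripped it again, straightened it and set it down again. In that test I pressed with up to 17 N, then relaxed to about 6 N before releasing.
- **Check that disagrees:** The cylinder's top reads about 141.5 mm, where floor-on-tip should give 138. It slid sideways at constant height, stopped hard at 17 N, and the wrist moment, with an assumed sensor position, put the contact at tip height. I therefore took it as resting on the tip; the extra 3.5 mm is unexplained.

The bottles and tins were left alone; I checked this only by eye in the last picture, where the arm partly hides the bottles.

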